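Roll the balancing arbor until its key matches the protractor arm

TASK

Roll the aluminium arbor along the rubber-topped bed, towards the robot, until its raised key points the same way as the protractor's arm (parallel to it, both upward), then let go and leave it lying still across the bed. Keep it down on the bed the whole time rather than lifting it, and do not shift the protractor arm, the abrasive stone, the two brass nuts or the spanner.

Things in the scene. Friction and masses are not known exactly. Their poses are not given: they have to be found in the camera images.
- bed: Fixed rolling bed: grey block with black rubber top, 260 mm long along its x (rolling direction, away from the robot), 100 mm wide along y (left), top 50 mm above the counter. Origin: centre of its underside. Steel end stops, 8 mm thick, stand 12 mm above the top at both x ends. An upright protractor disc (radius 78 mm) is fixed at bed y = 130 to 136 mm.
- beam (a point): Centre of the underside of the fixed grey beam hanging over the arbor at bed x = 30 mm: 40 mm wide in bed x, 36 mm thick, from bed y = -190 to +60 mm, underside 260 mm above the counter, on a 30 mm post at bed y = -160 mm (cap 326 mm high). It blocks a vertical gripper: lean the tool 30 to 45 degrees, body towards the robot, fingertips forward and down.
- arbor: Loose round aluminium bar, 50 mm diameter, 160 mm long, 0.6 to 1 kg, lying across the bed under the beam. Origin: middle of the bar, on its axis, 75 mm above the counter. y: along the bar (left); x: from the axis through the raised key, at the start level and away from the robot. Rolls 25 mm per radian; rolling resistance keeps it where left. Rolled towards the robot, the key rises.
- arbor_key (a point): Centre of the outer face of the dark steel key on the arbor: a block 26 mm long along the bar, 14 mm wide, 8 mm proud, near the bar's left end just outside the bed's edge (52 to 78 mm from the bar's middle). This point is 33 mm from the axis and 65 mm from the middle.
- pointer (a joint): Angle of the protractor's arm (rad), set between -0.5 and +0.5: 0 = upright, positive = leaning away from the robot (bed +x), negative = towards it. It turns about a line along bed y, is stiff, and must be left as set.
- pointer_tip (a point): Tip of the protractor's arm, a flat steel hand 12 mm wide and 5 mm thick, 115 mm from its pivot (at bed x = 0, y = 118 mm, 75 mm above the counter). z of this frame points along the arm from pivot to tip, y along bed y.
- stone: Bystander: worn grey abrasive stone, 150 x 50 x 25 mm, lying on the counter left of the bed. Origin: centre of its underside.
- nut_a: Bystander: brass hexagonal hub nut, 60 mm across flats, 28 mm high, on the counter beyond the bed. Origin: centre of its underside.
- nut_b: Bystander: second brass hub nut, the same as nut_a. Origin: centre of its underside.
- spanner: Bystander: chrome spanner, 180 mm long, lying on the counter right of the bed. Origin: centre of its underside.
There are look-alikes about, which are no part of the job. Several things have the shape of the arbor; the one meant has the colours described above.

How it is judged (in metres and radians):
At the end, for the whole second after the job is handed in: The arbor lies still on the rubber (axis 71 to 79 mm above the counter), rolled towards the robot (its middle at bed x below 11 mm), its axis within 0.3 rad of straight across the bed, its key pointing upward and within 0.17 rad of the protractor arm's direction (angle between the x axis of arbor and the z axis of pointer_tip, either way round below 0.17 rad and z of arbor_key in the frame of bed above 0.085 m and z of arbor in the frame of bed between 0.071 and 0.079 m and angle between the y axis of arbor and the y axis of bed, either way round below 0.3 rad and x of arbor in the frame of bed below 0.011 m and linear speed of arbor below 0.01 m/s and angular speed of arbor below 0.2 rad/s); the robot touches nothing.
It fails at once if the arbor is lifted more than 10 mm off the bed (z of arbor in the frame of bed above 0.085 m).
It fails at once if the arbor falls off the bed (z of arbor in the frame of bed below 0.06 m).
It fails at once if the protractor arm is shifted (tip by more than 10 mm) (distance of pointer_tip from where it was at the start of the episode above 0.01 m).
It fails at once if the stone, a nut or the spanner is moved more than 20 mm (distance of any of stone, nut_a, nut_b, spanner from where it was at the start of the episode above 0.02 m).
It also fails if it takes over 54 s, if anything falls off the work surface, if the arm or the gripper's body presses on something with over 40 N, if the wrist force passes 120 N, or if a joint passes its speed limit or range.

ROBOT

A 6-joint arm with a two-finger parallel gripper is mounted at the origin on the work surface. World frame = base frame: x ahead of the robot, y to its left, z up, the work surface at z = 0. Lengths are in m, angles in degrees, forces in N, time in s.
With the tool pointing down it reaches from about 0.425 to 1.125 m from the base axis. Payload 14.9 kg.
Tool frame: the origin (TCP) lies at the very end of the fingers, on their centre line; the grasp point (between the pads) lies 19 mm behind it; z points along the fingers, y is the line along which they close (so a half turn about z gives the same grasp; the last joint's range is limited). The gripper opens to 91 mm and grips with 3 to 60 N. Pads are 32 mm wide; open, the fingers measure 118 mm over their backs; the gripper's body (76 mm by 178 mm) begins 60 mm behind the grasp point.
Start: joints at [-71.752, 21.709, 99.362, -0, 58.929, -1.908], TCP at [0.241, -0.657, 0.214] pointing down, gripper open.
Joint ranges: [-158.91, 158.91], [-42.39, 125.64], [0.06, 152.35], [-60.88, 240.88], [17.5, 164.5], [-176.32, 176.32]. Speed limits (degrees/s): [108.29, 108.29, 136.94, 180, 180, 180].

INTERFACE

Orientations are given as [roll, pitch, yaw] about the fixed x, y, z axes, in that order (R = Rz(yaw) Ry(pitch) Rx(roll)).
In Python, from bench import status, optics, arm gives the robot as it stands.
- The arm moves only by the tool jog_arm, never from a script. Its argument "steps" is a list of rows, each a list of 3 entries, a list of its own where there are three numbers: the opening, from -1 (shut) to 1 (fully open), then the shift along the tool's x, y, z in mm, then the turn about the tool's z in rad. In form: [[jaw, [x, y, z], yaw], ...]. A call has 1 to 5 rows; each row is the pose to reach, as a shift and turn from the pose commanded when the call began, along the tool's axes at that moment; what a row does not reach only later rows make up. A row lasts 1/12 s, in which the tool goes at most 41.7 mm and 7.16 degrees, less where a joint would pass 70% of its speed; a pose out of reach is approached as far as the arm can. A call with a gripper value outside its range is refused whole. The fingers move at their own pace and stop on an object; "squeeze" is the grip in N (left out, the last holds). Time passes only in rows, so rows that repeat a pose let the fingers close. It gives the time, the measured TCP pose, the force, the opening and the grip force at its end, in the units of the state.
- status.observe(): the state, without advancing time (a new reading comes with each control period).
- optics.capture(name): name is "scene" or "top"; returns a dict with "pixels" (420x560x3 uint8, red, green, blue), "fx", "fy", "cx", "cy" (pixels), "k1" (the pictures are not rectified: a ray, as slopes to the right and down, at radius r is drawn at 1 + k1 r^2 times it, then the intrinsics apply), "rvec" (rotation vector, rad) and "tvec" (3), from world to camera coordinates, as OpenCV has them. Camera axes: x right, y down, z forward; pixel columns grow to the right and rows downward; lengths in m; the calibration is good to about 2 mm. A picture is of the moment at which its call begins. There is no depth.
- arm.hand_in(): hands the job in; it is judged then, once.
The state is a dict: "time_s": time; "joint_pos": joint angles; "qd": joint speeds; "tau": joint torques, N m; "ee_pos": TCP position; "tool_rot": TCP orientation; "wrist_force": force on the tool from outside, world axes, zero at the start; "moment": the same for the moment, N m; "finger_gap": finger opening in m; "finger_force": force on a finger pad.
Only numpy, scipy, OpenCV 4.12 (cv2) and the standard library are available. Lean on these libraries where they do the work, as an engineer would, in place of code of your own. Each camera call takes 0.05 s, during which the arm holds its last target. There are 200 camera calls.

## Working session

There is one attempt and no reset: what is moved stays moved. The work goes in short steps, Python scripts to look and compute and a tool call to move; the robot and the scene stay as the last step left them, time stands still between calls to the robot, and variables do not carry over. Pictures are saved under pics/ and viewed, at most 10 in all, crops included, and the job is handed in when it is done.

Besides the shell and the picture viewer there is one more tool, called as name(argument=value, ...) on one line, values as JSON. jog_arm: Moves the arm, as the interface text tells. Its arguments: {"type":"object","properties":{"steps":{"type":"array","items":{"type":"array"}},"squeeze":{"type":"number"}},"required":["steps"]}

```bash
mkdir -p pics; cat > h.py <<'E'
import numpy as np, cv2
from bench import status, optics, arm
def cap(n,save=None):
    c=optics.capture(n)
    if save: cv2.imwrite('pics/'+save,c['pixels'][:,:,::-1])
    return c
def ray(c,u,v):
    x=np.array([(u-c['cx'])/c['fx'],(v-c['cy'])/c['fy']]);s=x.copy()
    for _ in range(30): s=x/(1+c['k1']*(s@s))
    R=cv2.Rodrigues(np.array(c['rvec'],float))[0];t=np.array(c['tvec'],float).ravel()
    d=R.T@np.array([s[0],s[1],1]);return -R.T@t,d/np.linalg.norm(d)
def plane(c,u,v,z):
    o,d=ray(c,u,v);return o+d*(z-o[2])/d[2]
def tri(a,b):
    (o1,d1),(o2,d2)=a,b
    s=np.linalg.lstsq(np.c_[d1,-d2],o2-o1,rcond=None)[0]
    p,q=o1+s[0]*d1,o2+s[1]*d2;return (p+q)/2,np.linalg.norm(p-q)
def proj(c,P):
    R=cv2.Rodrigues(np.array(c['rvec'],float))[0];t=np.array(c['tvec'],float).ravel()
    q=R@np.array(P)+t;s=q[:2]/q[2];s=s*(1+c['k1']*(s@s));return s[0]*c['fx']+c['cx'],s[1]*c['fy']+c['cy']
E
python3 - <<'E'
from h import *
for n in('scene','top'):
    c=cap(n,n+'0.png');print({k:v for k,v in c.items() if k!='pixels'}, ray(c,280,210))
print(status.observe())
E
```

```text
{'fx': 402.2434675422616, 'fy': 402.2434675422616, 'cx': 274.771571932982, 'cy': 207.47725518749365, 'k1': -0.008846212802649068, 'rvec': array([ 1.96754968,  1.24778784, -0.60829705]), 'tvec': array([-0.2417923 , -0.1955949 ,  1.36454192])} (array([ 1.17731935, -0.26968219,  0.70702632]), array([-0.69759131,  0.32900936, -0.63648975]))
{'fx': 437.8360408251176, 'fy': 437.8360408251176, 'cx': 275.90621366684593, 'cy': 215.60459557911594, 'k1': -0.06991489563022266, 'rvec': array([ 2.14067187, -2.18915729,  0.12157554]), 'tvec': array([0.03022235, 0.58773948, 1.03942426])} (array([0.46976106, 0.01987484, 1.09803617]), array([ 0.12304084, -0.01226299, -0.99232584]))
{'time_s': 0.1, 'joint_pos': array([-7.17524396e+01,  2.17368704e+01,  9.93925006e+01, -6.73237966e-04,
        5.89283741e+01, -1.90832315e+00]), 'qd': array([-0.04357526, -0.11254979, -0.10546876, -0.07494487,  0.05604724,
       -0.06620918]), 'tau': array([-1.21025787e-03, -7.65040112e+01, -4.35292125e+01,  6.51992974e-02,
        3.98513500e-02, -2.57329458e-05]), 'ee_pos': array([ 0.24107787, -0.65679341,  0.21333519]), 'tool_rot': array([-1.79942268e+02, -1.34695828e-03,  2.01562307e+01]), 'wrist_force': array([0.55239039, 0.1292878 , 0.60012308]), 'moment': array([ 0.01003924, -0.00506887, -0.03085986]), 'finger_force': 0.0, 'finger_gap': 0.0914936093001483}
```

View pics/scene0.png

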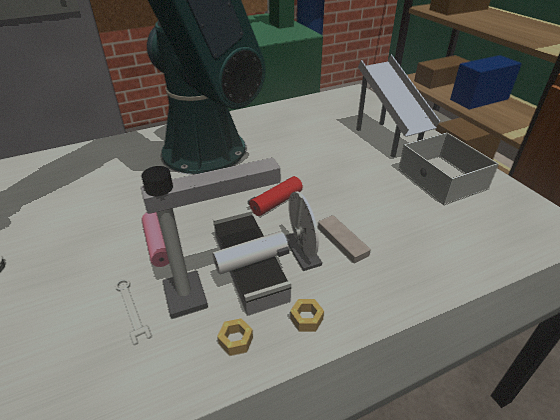

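View pics/top0.png

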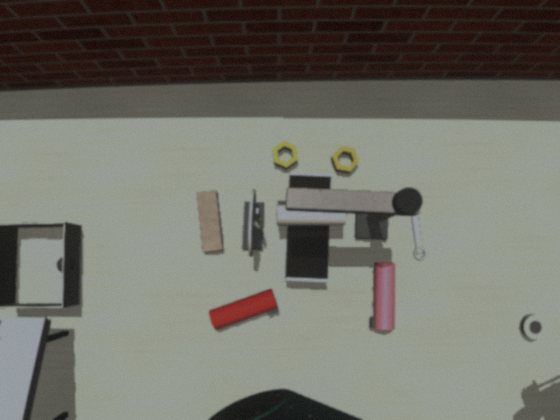

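Scene view: the aluminium bar is at (250,252), on the bed, with the protractor at (303,228). The post is at (175,240), the beam at (210,185), and the nuts at (235,337) and (307,315).
Candidates for the arbor:
- aluminium bar: scene (250,252), top (310,215). This one matches the description.
- red bar: scene (276,195), top (243,309)
- pink bar: scene (155,238), top (384,296)

I'll check the choice in close crops.

```bash
python3 - <<'E'
import cv2
a=cv2.imread('pics/scene0.png')[180:320,195:345];cv2.imwrite('pics/s1.png',cv2.resize(a,None,fx=4,fy=4,interpolation=cv2.INTER_CUBIC))
a=cv2.imread('pics/top0.png')[165:295,235:395];cv2.imwrite('pics/t1.png',cv2.resize(a,None,fx=4.5,fy=4.5,interpolation=cv2.INTER_CUBIC))
E
```

```text
(no output)
```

View pics/s1.png

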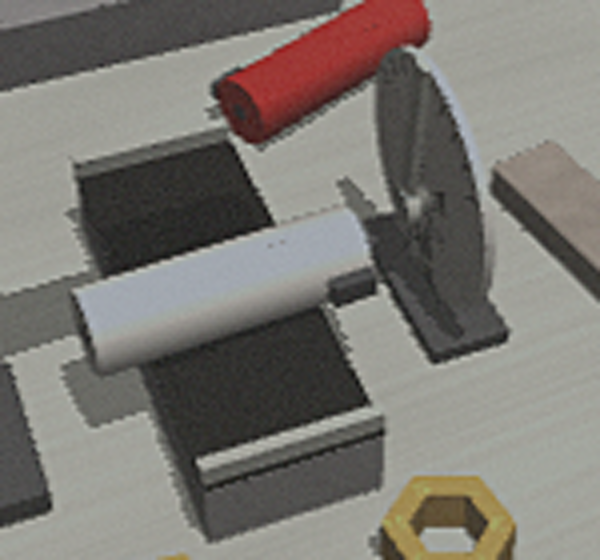

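View pics/t1.png

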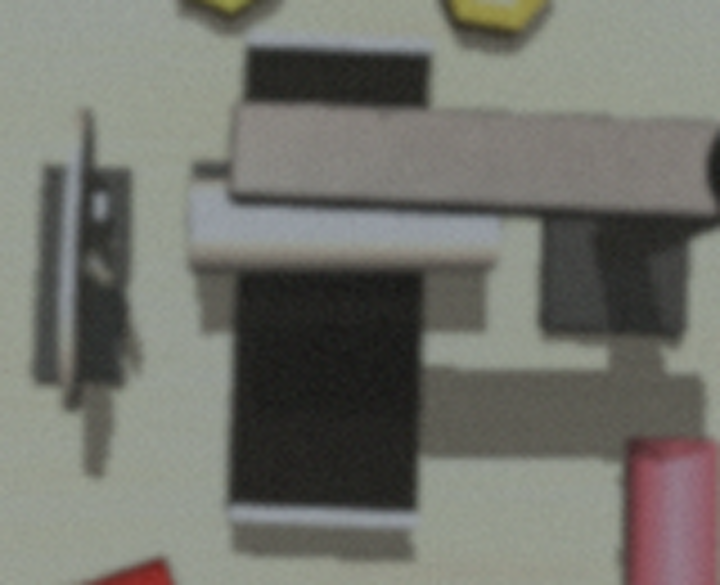

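The crops confirm the choice: the aluminium bar has the dark key at scene pixel (283,252), level and facing the camera, away from the robot. The hand is a lighter strip on the protractor at scene pixels (300,196) to (299,231). In the top crop its bright tip is at about (100,205).

```bash
python3 - <<'E'
from h import *
S=cap('scene');T=cap('top')
t=lambda u,v:(235+u/4.5,165+v/4.5); s=lambda u,v:(195+u/4,180+v/4)
z=.062
P=[plane(T,*t(*p),z) for p in((248,38),(432,42),(230,508),(415,512))]
print('top FL FR NL NR',np.round(P,4))
Q=[plane(S,*s(*p),z) for p in((382,408),(200,460),(232,130),(76,163))]
print('sc  FL FR NL NR',np.round(Q,4))
# heights by two views
for a,b in(((382,408),(248,38)),((200,460),(432,42))): print('tri',tri(ray(S,*s(*a)),ray(T,*t(*b))))
P=(np.array(P)+0)
ex=(P[0]+P[1]-P[2]-P[3]);ex/=np.linalg.norm(ex);ey=np.cross([0,0,1],ex)
# corners: FL outer edge far x=+130 ; near: outer edge
for nm,A in(('T',P),('S',np.array(Q))):
    c=A.mean(0);e=(A[0]+A[1]-A[2]-A[3]);print(nm,'center',c,'len',np.linalg.norm(e)/2,'yaw',np.degrees(np.arctan2(e[1],e[0])))
im=S['pixels'][185:250,275:325,::-1];im=cv2.normalize(cv2.resize(im,None,fx=9,fy=9,interpolation=cv2.INTER_CUBIC),None,0,400,cv2.NORM_MINMAX,dtype=cv2.CV_16U).clip(0,255).astype('uint8')
jm=T['pixels'][180:265,235:275,::-1];jm=cv2.normalize(cv2.resize(jm,None,fx=7,fy=7,interpolation=cv2.INTER_CUBIC),None,0,255,cv2.NORM_MINMAX)
o=np.zeros((600,740,3),'uint8');o[:585,:450]=im;o[:595,455:735]=jm;cv2.imwrite('pics/p1.png',o)
E
```

```text
top FL FR NL NR [[ 0.6864 -0.0194  0.062 ]
 [ 0.6821 -0.1179  0.062 ]
 [ 0.4374 -0.0035  0.062 ]
 [ 0.433  -0.1     0.062 ]]
sc  FL FR NL NR [[ 0.691  -0.0173  0.062 ]
 [ 0.6818 -0.1148  0.062 ]
 [ 0.4499 -0.0014  0.062 ]
 [ 0.4375 -0.0995  0.062 ]]
tri (array([ 0.68784435, -0.01776402,  0.05872962]), np.float64(0.003778995223396546))
tri (array([ 0.68230296, -0.11637303,  0.06335841]), np.float64(0.0028120720158258043))
T center [ 0.55972651 -0.06019617  0.062     ] len 0.2495816042805677 yaw -3.869348256658084
S center [ 0.56503361 -0.05822884  0.062     ] len 0.2432553757930504 yaw -3.671666926639189
```

View pics/p1.png

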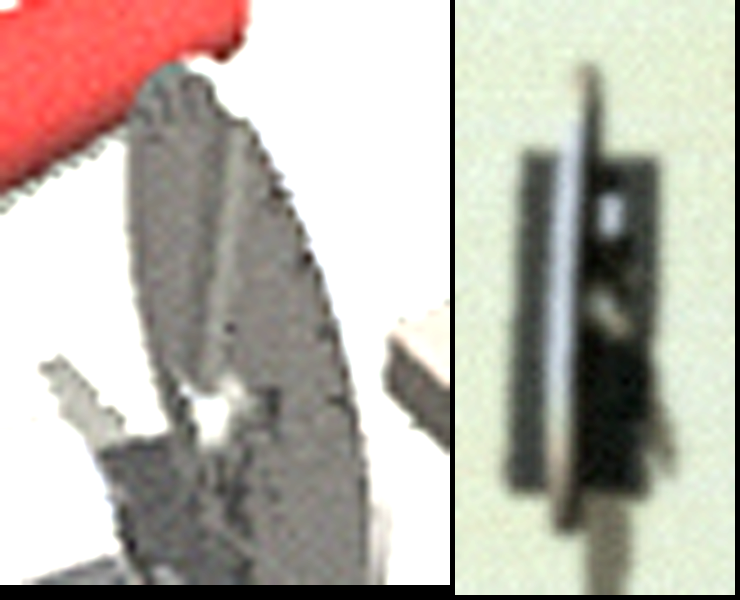

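The left panel shows a bright hub at about (215,405) and the hand's strip running up to about (190,65). In the right panel the hand's bright top is at (612,215) and the hub at (605,305). I'll cast these onto the hand's plane.

```bash
cat >> h.py <<'E'
B0=np.array([.558,-.060,0]);yb=np.radians(-3.8)
RB=np.array([[np.cos(yb),-np.sin(yb),0],[np.sin(yb),np.cos(yb),0],[0,0,1]])
def tobed(P): return RB.T@(np.array(P)-B0)
def onY(c,u,v,y):
    o,d=ray(c,u,v);o=RB.T@(o-B0);d=RB.T@d;return o+d*(y-o[1])/d[1]
def onbed(P): return B0+RB@np.array(P)
E
python3 - <<'E'
from h import *
S=cap('scene');T=cap('top')
t=lambda u,v:(235+(u-455)/7,180+v/7); s=lambda u,v:(275+u/9,185+v/9)
for p in((588,65),(568,528)): print('disc',tobed(plane(T,*t(*p),.075)))
print('post?')
for y in(.118,.130):
  print(y)
  for p in((215,405),(215,370),(190,370),(225,130),(245,130),(205,120),(190,60),(160,65),(130,130),(360,560)): print(p,np.round(onY(S,*s(*p),y)*1000))
print('tip top', [np.round(tobed(plane(T,*t(612,215),z))*1000) for z in(.075,.15,.18,.19)])
print('hub', np.round(tobed(plane(T,*t(605,305),.08))*1000))
for a in(-.5,-.25,0,.25,.5):
  P=onbed([.115*np.sin(a),.118,.075+.115*np.cos(a)])
  u=proj(S,P);w=proj(T,P);print(a,(np.array(u)-[275,185])*9,(np.array(w)-[235,180])*7+[455,0])
u=proj(S,onbed([0,.118,.075]));w=proj(T,onbed([0,.118,.075]));print('piv',(np.array(u)-[275,185])*9,(np.array(w)-[235,180])*7+[455,0])
E
```

```text
disc [0.08074601 0.13326241 0.075     ]
disc [-0.07539485  0.13221661  0.075     ]
post?
0.118
(215, 405) [ 20. 118.  91.]
(215, 370) [ 19. 118. 103.]
(190, 370) [  4. 118.  90.]
(225, 130) [ 20. 118. 180.]
(245, 130) [ 31. 118. 188.]
(205, 120) [  9. 118. 174.]
(190, 60) [ -1. 118. 186.]
(160, 65) [-19. 118. 172.]
(130, 130) [-37. 118. 138.]
(360, 560) [102. 118. 112.]
0.13
(215, 405) [ -6. 130.  66.]
(215, 370) [ -7. 130.  77.]
(190, 370) [-22. 130.  64.]
(225, 130) [ -6. 130. 157.]
(245, 130) [  6. 130. 166.]
(205, 120) [-17. 130. 152.]
(190, 60) [-27. 130. 164.]
(160, 65) [-46. 130. 149.]
(130, 130) [-65. 130. 114.]
(360, 560) [ 79. 130.  87.]
tip top [array([ 30., 123.,  75.]), array([ 21., 119., 150.]), array([ 17., 118., 180.]), array([ 16., 117., 190.])]
hub [ -1. 123.  80.]
-0.5 [103.54742939 -29.1867289 ] [599.7224459  455.82843613]
-0.25 [145.32148191  -5.39654447] [602.46436678 364.79838055]
0 [191.97678605  47.35771285] [606.58205094 268.71579395]
0.25 [240.26778102 127.27758049] [611.72718949 175.76384929]
0.5 [286.33043016 229.56108368] [617.44473866  93.64421105]
piv [182.59299994 404.28792112] [621.52109507 304.48226465]
```

The pointer leans about +0.12 rad. That means a roll of about 1.45 rad, or 36 mm. The jog only turns about the tool's z, so I need to find out how the tool can be leaned. I'll test what the arm does beyond its reach, in free space.

jog_arm(steps=[[-1,[0,40,-10],0],[-1,[0,80,-20],0],[-1,[0,120,-30],0],[-1,[0,160,-40],0],[-1,[0,200,-40],0]], squeeze=10)

```text
time_s: 0.72
ee_pos: [0.311, -0.8472, 0.2567]
tool_rot: [179.8, 0.0, 20.2]
wrist_force: [-0.6, 0.6, 1.4]
finger_gap: 0.0608
finger_force: 0.0
```

jog_arm(steps=[[-1,[0,40,0],0],[-1,[0,80,0],0],[-1,[0,120,0],0],[-1,[0,160,0],0],[-1,[0,200,0],0]])

```text
time_s: 1.13
ee_pos: [0.3726, -1.0151, 0.2536]
tool_rot: [-180.0, -0.0, 20.2]
wrist_force: [0.8, -0.4, 0.4]
finger_gap: 0.0275
finger_force: 0.0
```

jog_arm(steps=[[-1,[0,40,0],0],[-1,[0,80,0],0],[-1,[0,120,0],0],[-1,[0,160,0],0],[-1,[0,200,0],0]])

```text
time_s: 1.55
ee_pos: [0.3939, -1.0734, 0.2267]
tool_rot: [179.7, -0.0, 20.2]
wrist_force: [-0.3, -0.2, -6.0]
finger_gap: 0.0006
finger_force: 0.0
```

jog_arm(steps=[[-1,[0,600,0],0],[-1,[0,600,0],0],[-1,[0,600,0],0],[-1,[0,600,0],0],[-1,[0,600,0],0]])

```text
time_s: 1.97
ee_pos: [0.399, -1.0874, 0.2236]
tool_rot: [176.6, 0.0, 20.2]
wrist_force: [-0.1, 0.1, -0.6]
finger_gap: 0.0003
finger_force: 0.0
```

```bash
python3 -c "
from h import *
s=status.observe();print(s['joint_pos'],s['ee_pos'],s['tool_rot'])"
```

```text
[-7.10160626e+01  7.92588093e+01  6.66599264e-02  6.54401010e-02
  9.73025447e+01 -1.16562784e+00] [ 0.39904621 -1.08740916  0.22363441] [1.76627397e+02 4.26125121e-03 2.01596683e+01]
```

Pushing past the reach limit does lean the tool outward: the roll is 176.6, fingertips forward. I'll push on.

jog_arm(steps=[[-1,[0,2000,0],0],[-1,[0,2000,0],0],[-1,[0,2000,0],0],[-1,[0,2000,0],0],[-1,[0,2000,0],0]])

```text
time_s: 2.38
ee_pos: [0.4024, -1.0966, 0.2059]
tool_rot: [175.1, -0.0, 20.2]
wrist_force: [0.4, 0.2, 0.1]
finger_gap: 0.0001
finger_force: 0.0
```

jog_arm(steps=[[-1,[0,0,0],0]])

```text
time_s: 2.47
ee_pos: [0.4023, -1.0964, 0.2049]
tool_rot: [175.2, 0.0, 20.2]
wrist_force: [0.4, 1.4, 0.5]
finger_gap: 0.0003
finger_force: 0.0
```

```bash
python3 -c "
from h import *
s=status.observe();print(s['joint_pos'],s['ee_pos'],s['tool_rot'])"
```

```text
[-71.01532444  80.1826583    0.14036656   0.0979695   94.83314303
  -1.15656393] [ 0.40233453 -1.09644989  0.20491451] [1.75155194e+02 1.09816543e-03 2.01535763e+01]
```

The lean persists and adds up from call to call. I'll repeat with shorter calls and some upward pull.

jog_arm(steps=[[-1,[0,1000,0],0]])

```text
time_s: 2.55
ee_pos: [0.4048, -1.1029, 0.205]
tool_rot: [173.7, 0.0, 20.2]
wrist_force: [1.0, 0.3, 0.6]
finger_gap: 0.0005
finger_force: 0.0
```

jog_arm(steps=[[-1,[0,1000,0],0]])

```text
time_s: 2.63
ee_pos: [0.4072, -1.1095, 0.2048]
tool_rot: [172.2, -0.0, 20.2]
wrist_force: [0.1, 0.4, 0.6]
finger_gap: 0.0004
finger_force: 0.0
```

jog_arm(steps=[[-1,[0,1000,-500],0]])

```text
time_s: 2.72
ee_pos: [0.4081, -1.1118, 0.2178]
tool_rot: [171.3, -0.0, 20.2]
wrist_force: [-0.3, -0.2, -2.8]
finger_gap: 0.0006
finger_force: 0.0
```

jog_arm(steps=[[-1,[0,1000,-500],0]])

```text
time_s: 2.8
ee_pos: [0.4092, -1.115, 0.2421]
tool_rot: [169.8, -0.0, 20.2]
wrist_force: [-0.7, 0.1, -0.1]
finger_gap: 0.0004
finger_force: 0.0
```

jog_arm(steps=[[-1,[0,1000,-1000],0]])

```text
time_s: 2.88
ee_pos: [0.4091, -1.1146, 0.2722]
tool_rot: [168.8, -0.0, 20.2]
wrist_force: [-0.8, 0.6, 0.8]
finger_gap: 0.0002
finger_force: 0.0
```

jog_arm(steps=[[-1,[0,1000,-1000],0]])

```text
time_s: 2.97
ee_pos: [0.4086, -1.1135, 0.3053]
tool_rot: [167.6, 0.0, 20.2]
wrist_force: [-0.5, -0.8, -0.1]
finger_gap: 0.0004
finger_force: 0.0
```

jog_arm(steps=[[-1,[0,1000,-1000],0]])

```text
time_s: 3.05
ee_pos: [0.408, -1.1117, 0.3357]
tool_rot: [166.5, 0.0, 20.2]
wrist_force: [-0.1, 0.4, 0.1]
finger_gap: 0.0006
finger_force: 0.0
```

jog_arm(steps=[[-1,[0,1000,0],0]])

```text
time_s: 3.13
ee_pos: [0.4102, -1.1176, 0.3436]
tool_rot: [164.8, 0.0, 20.2]
wrist_force: [0.5, -0.0, 1.7]
finger_gap: 0.0006
finger_force: 0.0
```

jog_arm(steps=[[-1,[0,1000,0],0]])

```text
time_s: 3.22
ee_pos: [0.4126, -1.1241, 0.3405]
tool_rot: [163.5, 0.0, 20.2]
wrist_force: [0.8, -0.5, -0.1]
finger_gap: 0.0
finger_force: 0.0
```

jog_arm(steps=[[-1,[0,1000,200],0]])

```text
time_s: 3.3
ee_pos: [0.4153, -1.1316, 0.3343]
tool_rot: [162.2, 0.0, 20.2]
wrist_force: [0.3, -0.9, -0.2]
finger_gap: 0.0004
finger_force: 0.0
```

jog_arm(steps=[[-1,[0,1000,200],0]])

```text
time_s: 3.38
ee_pos: [0.4179, -1.1387, 0.3278]
tool_rot: [160.9, 0.0, 20.2]
wrist_force: [0.4, -0.5, -0.8]
finger_gap: 0.0005
finger_force: 0.0
```

jog_arm(steps=[[-1,[0,1000,200],0]])

```text
time_s: 3.47
ee_pos: [0.4204, -1.1455, 0.3243]
tool_rot: [159.6, -0.0, 20.2]
wrist_force: [1.1, 0.1, -0.3]
finger_gap: 0.0006
finger_force: 0.0
```

jog_arm(steps=[[-1,[0,1000,200],0]])

```text
time_s: 3.55
ee_pos: [0.4228, -1.1519, 0.3228]
tool_rot: [158.2, -0.0, 20.2]
wrist_force: [-0.1, 0.2, -0.9]
finger_gap: 0.0005
finger_force: 0.0
```

jog_arm(steps=[[-1,[0,1000,200],0]])

```text
time_s: 3.63
ee_pos: [0.4251, -1.1582, 0.3227]
tool_rot: [156.8, -0.0, 20.2]
wrist_force: [-0.2, -0.2, -0.3]
finger_gap: 0.0008
finger_force: 0.0
```

jog_arm(steps=[[-1,[0,1000,200],0]])

```text
time_s: 3.72
ee_pos: [0.4272, -1.1641, 0.3238]
tool_rot: [155.4, 0.0, 20.2]
wrist_force: [0.5, -0.1, 0.1]
finger_gap: 0.0005
finger_force: 0.0
```

jog_arm(steps=[[-1,[0,1000,0],0]])

```text
time_s: 3.8
ee_pos: [0.4286, -1.1679, 0.3308]
tool_rot: [154.2, -0.0, 20.2]
wrist_force: [-0.2, 0.1, -1.1]
finger_gap: 0.0006
finger_force: 0.0
```

jog_arm(steps=[[-1,[0,1000,0],0]])

```text
time_s: 3.88
ee_pos: [0.43, -1.1715, 0.3437]
tool_rot: [152.8, 0.0, 20.2]
wrist_force: [0.2, -0.1, 0.3]
finger_gap: 0.0005
finger_force: 0.0
```

jog_arm(steps=[[-1,[0,1000,0],0]])

```text
time_s: 3.97
ee_pos: [0.4312, -1.175, 0.3567]
tool_rot: [151.3, 0.0, 20.2]
wrist_force: [0.5, -0.8, 0.6]
finger_gap: 0.0003
finger_force: 0.0
```

jog_arm(steps=[[-1,[0,1000,0],0]])

```text
time_s: 4.05
ee_pos: [0.4324, -1.1781, 0.3691]
tool_rot: [149.9, 0.0, 20.2]
wrist_force: [0.2, -0.7, 0.1]
finger_gap: 0.0006
finger_force: 0.0
```

The tool now leans 30°, but towards azimuth -70°, because the world orientation is held. To bring the lean round to +x I'll pull outward again at an azimuth of about +30°. First I'll work out the transit there.

```bash
cat >> h.py <<'E'
from scipy.spatial.transform import Rotation as Ro
def tool(): 
    s=status.observe();return np.array(s['ee_pos']),Ro.from_euler('xyz',s['tool_rot'],degrees=True).as_matrix(),s
def say(*targets):
    p,R,s=tool();print('pos',p.round(4),'rot',np.round(s['tool_rot'],1),'J',np.round(s['joint_pos'],1),'t',s['time_s'])
    print('toolz',R[:,2].round(3),'tooly',R[:,1].round(3),'toolx',R[:,0].round(3))
    for q in targets: print(q,'->shift mm',np.round(R.T@(np.array(q)-p)*1000))
E
python3 - <<'E'
from h import *
say((.45,-1.0,.5),(.85,.42,.48))
S=cap('scene')
for p in((395,85),(560,232),(375,65)): print(plane(S,*p,0),plane(S,*p,.2))
E
```

```text
pos [ 0.4324 -1.1781  0.3691] rot [149.9   0.   20.2] J [-71.   73.7   0.1   0.6  76.2  -1.2] t 4.05
toolz [ 0.173 -0.47  -0.866] tooly [ 0.298 -0.813  0.501] toolx [ 0.939  0.345 -0.   ]
(0.45, -1.0, 0.5) ->shift mm [  78.  -74. -194.]
(0.85, 0.42, 0.48) ->shift mm [  943. -1118.  -775.]
[-0.15936653  0.92548329  0.        ] [0.21874836 0.58740097 0.2       ]
[0.79496484 0.70466539 0.        ] [0.90312334 0.42904692 0.2       ]
[-0.40215933  0.99406814  0.        ] [0.04463555 0.63658489 0.2       ]
```

jog_arm(steps=[[-1,[78,-74,-194],0],[-1,[78,-74,-194],0],[-1,[78,-74,-194],0],[-1,[78,-74,-194],0],[-1,[78,-74,-194],0]])

```text
time_s: 4.52
ee_pos: [0.445, -1.054, 0.4604]
tool_rot: [150.1, -0.0, 20.1]
wrist_force: [1.3, -1.4, 1.2]
finger_gap: 0.0008
finger_force: 0.0
```

jog_arm(steps=[[-1,[865,-1044,-581],0],[-1,[865,-1044,-581],0],[-1,[865,-1044,-581],0],[-1,[865,-1044,-581],0],[-1,[865,-1044,-581],0]])

```text
time_s: 4.93
ee_pos: [0.5022, -0.8531, 0.4584]
tool_rot: [150.0, -0.0, 20.2]
wrist_force: [1.4, -0.9, 0.1]
finger_gap: 0.0001
finger_force: 0.0
```

jog_arm(steps=[[-1,[865,-1044,-581],0],[-1,[865,-1044,-581],0],[-1,[865,-1044,-581],0],[-1,[865,-1044,-581],0],[-1,[865,-1044,-581],0]])

```text
time_s: 5.35
ee_pos: [0.5588, -0.6529, 0.4561]
tool_rot: [150.0, -0.0, 20.2]
wrist_force: [0.1, -0.6, 0.3]
finger_gap: 0.0005
finger_force: 0.0
```

jog_arm(steps=[[-1,[865,-1044,-581],0],[-1,[865,-1044,-581],0],[-1,[865,-1044,-581],0],[-1,[865,-1044,-581],0],[-1,[865,-1044,-581],0]])

```text
time_s: 5.77
ee_pos: [0.6154, -0.4525, 0.4539]
tool_rot: [150.1, -0.1, 20.1]
wrist_force: [0.1, -0.3, -0.7]
finger_gap: 0.0003
finger_force: 0.0
```

jog_arm(steps=[[-1,[865,-1044,-581],0],[-1,[865,-1044,-581],0],[-1,[865,-1044,-581],0],[-1,[865,-1044,-581],0],[-1,[865,-1044,-581],0]])

```text
time_s: 6.18
ee_pos: [0.672, -0.2519, 0.4518]
tool_rot: [150.1, -0.1, 20.1]
wrist_force: [1.0, -0.5, -0.3]
finger_gap: 0.0008
finger_force: 0.0
```

```bash
python3 -c "
from h import *
say((.85,.45,.48))"
```

```text
pos [ 0.672  -0.2519  0.4518] rot [ 1.501e+02 -1.000e-01  2.010e+01] J [-13.5   6.2  97.2 -28.   61.8  66.6] t 6.1833
toolz [ 0.173 -0.468 -0.867] tooly [ 0.298 -0.814  0.499] toolx [0.939 0.344 0.002]
(0.85, 0.45, 0.48) ->shift mm [ 409. -504. -322.]
```

jog_arm(steps=[[-1,[409,-504,-322],0],[-1,[409,-504,-322],0],[-1,[409,-504,-322],0],[-1,[409,-504,-322],0],[-1,[409,-504,-322],0]])

```text
time_s: 6.6
ee_pos: [0.7231, -0.05, 0.46]
tool_rot: [150.1, -0.1, 20.2]
wrist_force: [-0.6, -1.4, -0.1]
finger_gap: 0.0006
finger_force: 0.0
```

jog_arm(steps=[[-1,[409,-504,-322],0],[-1,[409,-504,-322],0],[-1,[409,-504,-322],0],[-1,[409,-504,-322],0],[-1,[409,-504,-322],0]])

```text
time_s: 7.02
ee_pos: [0.7743, 0.1519, 0.468]
tool_rot: [150.2, -0.1, 20.2]
wrist_force: [0.8, -0.7, -0.2]
finger_gap: 0.0006
finger_force: 0.0
```

jog_arm(steps=[[-1,[180,-220,-140],0],[-1,[180,-220,-140],0],[-1,[180,-220,-140],0],[-1,[180,-220,-140],0],[-1,[180,-220,-140],0]])

```text
time_s: 7.43
ee_pos: [0.8263, 0.3533, 0.4759]
tool_rot: [150.2, -0.1, 20.2]
wrist_force: [0.4, -0.0, 0.3]
finger_gap: 0.0005
finger_force: 0.0
```

jog_arm(steps=[[-1,[980,-178,-101],0],[-1,[980,-178,-101],0],[-1,[980,-178,-101],0],[-1,[980,-178,-101],0],[-1,[980,-178,-101],0]])

```text
time_s: 7.85
ee_pos: [0.9558, 0.4311, 0.4785]
tool_rot: [150.0, -0.0, 20.2]
wrist_force: [0.6, -0.2, 0.3]
finger_gap: 0.0004
finger_force: 0.0
```

```bash
python3 -c "
from h import *
say((1.85,1.03,.48))"
```

```text
pos [0.9558 0.4311 0.4785] rot [150.   -0.   20.2] J [ 30.2  58.6  17.4 -31.  107.1  91.5] t 7.85
toolz [ 0.173 -0.469 -0.866] tooly [ 0.299 -0.813  0.5  ] toolx [0.938 0.346 0.001]
(1.85, 1.03, 0.48) ->shift mm [1046. -218. -127.]
```

Now single-row outward pulls here.

jog_arm(steps=[[-1,[1000,-210,-120],0],[-1,[1000,-210,-120],0]])

```text
time_s: 8.02
ee_pos: [0.9782, 0.4462, 0.4724]
tool_rot: [150.0, -1.0, 20.7]
wrist_force: [0.2, 0.2, 0.6]
finger_gap: 0.0005
finger_force: 0.0
```

jog_arm(steps=[[-1,[1000,-210,-120],0]])

```text
time_s: 8.1
ee_pos: [0.9859, 0.4529, 0.4546]
tool_rot: [149.9, -1.5, 21.3]
wrist_force: [1.1, 0.3, 1.3]
finger_gap: 0.0004
finger_force: 0.0
```

jog_arm(steps=[[-1,[1000,-210,-120],0]])

```text
time_s: 8.18
ee_pos: [0.9932, 0.4601, 0.4427]
tool_rot: [149.9, -2.6, 22.0]
wrist_force: [0.9, 0.4, -1.4]
finger_gap: 0.0005
finger_force: 0.0
```

jog_arm(steps=[[-1,[1000,-210,-120],0]])

```text
time_s: 8.27
ee_pos: [0.9995, 0.467, 0.4384]
tool_rot: [149.9, -4.1, 22.7]
wrist_force: [0.5, 0.3, 0.2]
finger_gap: 0.0005
finger_force: 0.0
```

jog_arm(steps=[[-1,[1000,-210,-120],0]])

```text
time_s: 8.35
ee_pos: [1.0052, 0.474, 0.4333]
tool_rot: [149.9, -5.4, 23.3]
wrist_force: [0.4, -0.5, 0.1]
finger_gap: 0.0006
finger_force: 0.0
```

jog_arm(steps=[[-1,[1000,-210,-120],0]])

```text
time_s: 8.43
ee_pos: [1.0106, 0.4812, 0.4276]
tool_rot: [149.9, -6.6, 24.0]
wrist_force: [0.5, 0.6, -0.0]
finger_gap: 0.0008
finger_force: 0.0
```

```bash
python3 -c "
from h import *
say((1.85,1.03,.45))"
```

```text
pos [1.0106 0.4812 0.4276] rot [149.9  -6.6  24. ] J [ 3.130e+01  7.080e+01  1.000e-01 -3.180e+01  1.044e+02  8.970e+01] t 8.4333
toolz [ 0.295 -0.418 -0.859] tooly [ 0.299 -0.814  0.499] toolx [0.907 0.404 0.115]
(1.85, 1.03, 0.45) ->shift mm [ 986. -184.   -1.]
```

jog_arm(steps=[[-1,[1000,-220,0],0]])

```text
time_s: 8.52
ee_pos: [1.0174, 0.4879, 0.4195]
tool_rot: [149.9, -7.8, 24.7]
wrist_force: [0.3, 0.0, 0.4]
finger_gap: 0.0005
finger_force: 0.0
```

jog_arm(steps=[[-1,[1000,-220,0],0]])

```text
time_s: 8.6
ee_pos: [1.0241, 0.494, 0.4102]
tool_rot: [149.8, -9.0, 25.4]
wrist_force: [0.2, -0.6, -0.7]
finger_gap: 0.0007
finger_force: 0.0
```

jog_arm(steps=[[-1,[1000,-220,0],0]])

```text
time_s: 8.68
ee_pos: [1.0302, 0.5005, 0.4022]
tool_rot: [149.8, -10.1, 26.1]
wrist_force: [1.0, 1.3, 0.7]
finger_gap: 0.0005
finger_force: 0.0
```

jog_arm(steps=[[-1,[1000,-220,0],0]])

```text
time_s: 8.77
ee_pos: [1.0358, 0.5074, 0.3956]
tool_rot: [149.7, -11.3, 26.8]
wrist_force: [-0.6, -0.5, -0.3]
finger_gap: 0.0007
finger_force: 0.0
```

jog_arm(steps=[[-1,[1000,-220,50],0]])

```text
time_s: 8.85
ee_pos: [1.0418, 0.5139, 0.3891]
tool_rot: [149.6, -12.5, 27.5]
wrist_force: [0.3, -0.2, -0.5]
finger_gap: 0.0007
finger_force: 0.0
```

jog_arm(steps=[[-1,[1000,-220,50],0]])

```text
time_s: 8.93
ee_pos: [1.0474, 0.5204, 0.3829]
tool_rot: [149.6, -13.7, 28.2]
wrist_force: [-0.1, -0.5, 0.8]
finger_gap: 0.0002
finger_force: 0.0
```

jog_arm(steps=[[-1,[1000,-220,50],0]])

```text
time_s: 9.02
ee_pos: [1.0525, 0.5271, 0.3776]
tool_rot: [149.5, -14.8, 28.9]
wrist_force: [-0.1, -0.5, -0.4]
finger_gap: 0.0003
finger_force: 0.0
```

jog_arm(steps=[[-1,[1000,-220,100],0]])

```text
time_s: 9.1
ee_pos: [1.058, 0.5336, 0.3725]
tool_rot: [149.4, -16.1, 29.7]
wrist_force: [-0.4, -0.2, -0.3]
finger_gap: 0.0007
finger_force: 0.0
```

jog_arm(steps=[[-1,[1000,-220,100],0]])

```text
time_s: 9.18
ee_pos: [1.0631, 0.5401, 0.3676]
tool_rot: [149.3, -17.2, 30.4]
wrist_force: [-0.5, 0.5, 0.4]
finger_gap: 0.0002
finger_force: 0.0
```

jog_arm(steps=[[-1,[1000,-220,100],0]])

```text
time_s: 9.27
ee_pos: [1.0677, 0.5468, 0.3637]
tool_rot: [149.2, -18.4, 31.1]
wrist_force: [0.5, -0.1, 0.4]
finger_gap: 0.0003
finger_force: 0.0
```

```bash
python3 -c "
from h import *
say((1.85,1.03,.45))"
```

```text
pos [1.0677 0.5468 0.3637] rot [149.2 -18.4  31.1] J [ 32.7  74.7   0.1 -31.3  88.   92.9] t 9.2667
toolz [ 0.497 -0.298 -0.815] tooly [ 0.306 -0.819  0.486] toolx [0.812 0.491 0.316]
(1.85, 1.03, 0.45) ->shift mm [ 900. -115.  175.]
```

jog_arm(steps=[[-1,[1000,-380,100],0]])

```text
time_s: 9.35
ee_pos: [1.07, 0.5572, 0.3592]
tool_rot: [149.1, -19.6, 31.8]
wrist_force: [0.1, -0.3, 0.1]
finger_gap: 0.0003
finger_force: 0.0
```

jog_arm(steps=[[-1,[1000,-380,100],0]])

```text
time_s: 9.43
ee_pos: [1.0708, 0.5694, 0.3538]
tool_rot: [149.0, -20.8, 32.6]
wrist_force: [-0.7, -0.1, 0.2]
finger_gap: 0.0004
finger_force: 0.0
```

jog_arm(steps=[[-1,[1000,-380,100],0]])

```text
time_s: 9.52
ee_pos: [1.0715, 0.5815, 0.3494]
tool_rot: [148.9, -21.9, 33.4]
wrist_force: [-0.1, 0.4, 0.4]
finger_gap: 0.0007
finger_force: 0.0
```

jog_arm(steps=[[-1,[1000,-380,100],0]])

```text
time_s: 9.6
ee_pos: [1.0718, 0.5934, 0.3463]
tool_rot: [148.7, -23.0, 34.1]
wrist_force: [0.1, 1.0, -0.3]
finger_gap: 0.0003
finger_force: 0.0
```

jog_arm(steps=[[-1,[1000,-380,100],0]])

```text
time_s: 9.68
ee_pos: [1.0718, 0.6051, 0.3442]
tool_rot: [148.6, -24.2, 34.9]
wrist_force: [-0.4, -0.1, -0.0]
finger_gap: 0.0003
finger_force: 0.0
```

jog_arm(steps=[[-1,[1000,-380,100],0]])

```text
time_s: 9.77
ee_pos: [1.0715, 0.6166, 0.3432]
tool_rot: [148.5, -25.3, 35.7]
wrist_force: [0.2, 0.1, -0.1]
finger_gap: 0.0012
finger_force: 0.0
```

jog_arm(steps=[[-1,[1000,-380,100],0]])

```text
time_s: 9.85
ee_pos: [1.0708, 0.6282, 0.3432]
tool_rot: [148.3, -26.5, 36.5]
wrist_force: [0.8, 0.1, 0.6]
finger_gap: 0.0003
finger_force: 0.0
```

```bash
python3 -c "
from h import *
say((.6,.1,.45))"
```

```text
pos [1.0708 0.6282 0.3432] rot [148.3 -26.5  36.5] J [ 35.8  76.4   0.1 -32.1  78.6  96.4] t 9.85
toolz [ 0.617 -0.197 -0.762] tooly [ 0.318 -0.824  0.47 ] toolx [0.72  0.532 0.446]
(0.6, 0.1, 0.45) ->shift mm [-572.  336. -268.]
```

The lean is now 40° at azimuth -18°, which is good. I'll fit the arm's link lengths from the recorded poses to check that the press pose under the beam is reachable.

```bash
cat >> h.py <<'E'
B0[0]=.561
D=[(21.709,99.362,180,.7,.2137),(78.808,.588,179.66,1.1434,.2267),(80.183,.14,175.155,1.168,.2049),(73.7,.1,150.,1.2549,.3691),(79.259,.067,176.63,1.1583,.2236)]
def fitarm():
    A=[];b=[];s=lambda x:np.sin(np.radians(x));c=lambda x:np.cos(np.radians(x))
    for j2,j3,t,r,z in D: A+=[[1,0,s(j2),s(j2+j3),s(t)],[0,1,c(j2),c(j2+j3),c(t)]];b+=[r,z]
    x,res,rk,sv=np.linalg.lstsq(np.array(A),np.array(b),rcond=None);return x,np.array(A)@x-b,sv
def ik(p,tz,par):
    a,h,L1,L2,d=par;w=np.array(p)-d*np.array(tz);r=np.hypot(w[0],w[1])-a;z=w[2]-h
    q=np.hypot(r,z);j3=np.degrees(np.arccos((q*q-L1*L1-L2*L2)/(2*L1*L2)))
    j2=np.degrees(np.arctan2(r,z))-np.degrees(np.arctan2(L2*np.sin(np.radians(j3)),L1+L2*np.cos(np.radians(j3))))
    az=np.arctan2(w[1],w[0]);f=np.radians(j2+j3);fd=np.array([np.sin(f)*np.cos(az),np.sin(f)*np.sin(az),np.cos(f)])
    return j2,j3,np.degrees(np.arccos(fd@tz)),w
E
python3 - <<'E'
from h import *
par,res,sv=fitarm();print(par,res.round(4),sv)
tz=np.array([.617,-.197,-.762]);tz/=np.linalg.norm(tz)
for bx,z in((.049,.2),(.049,.11),(.02,.11),(-.01,.11),(-.03,.11),(-.1,.2),(-.1,.45)):
    try: print(bx,z,ik(onbed([bx,-.015,z]),tz,par))
    except Exception as e: print(e)
say((.5,-.07,.45))
E
```

```text
[-0.05884313  0.27332574  0.58825664  0.63357803  0.27868269] [ 0.0014  0.0005 -0.0008 -0.0013  0.0009 -0.0025 -0.0014  0.0047 -0.0002
 -0.0015] [3.71902189 3.17412677 0.96055843 0.34394166 0.22984139]
0.049 0.2 (np.float64(4.6527329216882976), np.float64(130.25722730177898), np.float64(10.983527045140363), array([ 0.43696315, -0.02331785,  0.41234114]))
0.049 0.11 (np.float64(13.608475854991312), np.float64(131.98397990993158), np.float64(10.67357988485838), array([ 0.43696315, -0.02331785,  0.32234114]))
0.02 0.11 (np.float64(11.4314633956824), np.float64(134.9442113390764), np.float64(11.085413786259169), array([ 0.40802691, -0.02139591,  0.32234114]))
-0.01 0.11 (np.float64(9.10443153898973), np.float64(137.97317182792673), np.float64(11.493345365523524), array([ 0.37809286, -0.01940769,  0.32234114]))
-0.03 0.11 (np.float64(7.500284666411659), np.float64(139.97514304002763), np.float64(11.741655275658038), array([ 0.35813683, -0.01808221,  0.32234114]))
-0.1 0.2 (np.float64(-10.719109732861597), np.float64(144.57551077284256), np.float64(11.784120634221773), array([ 0.28829073, -0.01344304,  0.41234114]))
-0.1 0.45 (np.float64(-27.55386359359416), np.float64(129.62698019588396), np.float64(39.55656970781832), array([ 0.28829073, -0.01344304,  0.66234114]))
pos [1.0708 0.6282 0.3432] rot [148.3 -26.5  36.5] J [ 35.8  76.4   0.1 -32.1  78.6  96.4] t 9.85
toolz [ 0.617 -0.197 -0.762] tooly [ 0.318 -0.824  0.47 ] toolx [0.72  0.532 0.446]
(0.5, -0.07, 0.45) ->shift mm [-735.  444. -296.]
```

The 17.5° lower limit on J5 matters at the press pose. I'll refit using all the recorded poses and scan for feasible leans.

```bash
cat > k.py <<'E'
from h import *
rec=[((-71.752,21.709,99.362),(.241,-.657,.2137),(0,0,-1)),((-71.025,78.808,.588),(.39387,-1.07337,.22668),(.002,-.0056,-1)),
((-71.015,80.183,.14),(.40233,-1.09645,.20491),(.0291,-.0793,-.9964)),((-71.0,73.7,.1),(.4324,-1.1781,.3691),(.173,-.47,-.866)),
((-13.5,6.2,97.2),(.672,-.2519,.4518),(.173,-.468,-.867)),((30.2,58.6,17.4),(.9558,.4311,.4785),(.173,-.469,-.866)),
((31.3,70.8,.1),(1.0106,.4812,.4276),(.295,-.418,-.859)),((32.7,74.7,.1),(1.0677,.5468,.3637),(.497,-.298,-.815)),((35.8,76.4,.1),(1.0708,.6282,.3432),(.617,-.197,-.762))]
A=[];b=[]
for j,p,t in rec:
    j1,j2,j3=np.radians(j);f=j2+j3
    M=np.array([[1,0,np.sin(j2),np.sin(f),np.cos(f)],[0,1,np.cos(j2),np.cos(f),-np.sin(f)]])
    A+=[np.r_[M[0]*np.cos(j1),t[0]],np.r_[M[0]*np.sin(j1),t[1]],np.r_[M[1],t[2]]];b+=list(p)
par=np.linalg.lstsq(np.array(A),np.array(b),rcond=None)[0]
a,h,L1,L2,e,d=par
def j456(j1,f,tz):
    c,s=np.cos(j1),np.sin(j1)
    F=np.array([np.sin(f)*c,np.sin(f)*s,np.cos(f)]);Dn=np.array([np.cos(f)*c,np.cos(f)*s,-np.sin(f)]);L=np.array([-s,c,0])
    j5=np.degrees(np.arccos(F@tz));j4=np.degrees(np.arctan2(tz@L,tz@Dn));return j4,j5
def ik(p,tz):
    w=np.array(p)-d*tz;j1=np.arctan2(w[1],w[0]);r=np.hypot(w[0],w[1])-a;z=w[2]-h
    Le=np.hypot(L2,e);g=np.arctan2(e,L2);q=np.hypot(r,z);cc=(q*q-L1*L1-Le*Le)/(2*L1*Le)
    if abs(cc)>1: return None
    k=np.arccos(cc);j2=np.arctan2(r,z)-np.arctan2(Le*np.sin(k),L1+Le*np.cos(k));j3=k-g
    j4,j5=j456(j1,j2+j3,tz);return np.r_[np.degrees([j1,j2,j3]),j4,j5]
def tzof(t,az): t,az=np.radians([t,az]);return np.array([np.sin(t)*np.cos(az),np.sin(t)*np.sin(az),-np.cos(t)])
E
python3 - <<'E'
from k import *
print(par,np.abs(np.array(A)@par-b).max())
for j,p,t in rec[5:]: print(np.round(ik(p,np.array(t)),1))
for t in(30,35,40,45,50,55,60):
  for az in(-40,-20,-5,10,20,30,40):
    tz=tzof(t,az)
    print(t,az,[None if q is None else tuple(q[1:].round().astype(int)) for q in(ik(onbed([bx,-.015,.11]),tz) for bx in(.045,-.01))])
E
```

```text
[-0.00089746  0.28929403  0.5506787   0.6106046   0.04567174  0.23249646] 0.025344643564236324
[ 30.5  56.2  21.7 -30.7 105.6]
[ 31.5  66.8   7.6 -31.4 101.6]Traceback (most recent call last):
  File "<stdin>", line 3, in <module>
    return _wrapfunc(a, 'round', decimals=decimals, out=out)
    return _wrapit(obj, method, *args, **kwds)
    result = getattr(arr, method)(*args, **kwds)
TypeError: unsupported operand type(s) for *: 'NoneType' and 'float'
```

```bash
python3 - <<'E'
s=open('k.py').read()
s=s.replace("np.sin(f)*0","")
s=s.replace("A+=[np.r_[M[0]*np.cos(j1),t[0]],np.r_[M[0]*np.sin(j1),t[1]],np.r_[M[1],t[2]]]","A+=[np.r_[M[0]*np.cos(j1),t[0],-np.sin(j1)],np.r_[M[0]*np.sin(j1),t[1],np.cos(j1)],np.r_[M[1],t[2],0]]")
s=s.replace("a,h,L1,L2,e,d=par","a,h,L1,L2,e,d,o=par")
s=s.replace("j1=np.arctan2(w[1],w[0]);r=np.hypot(w[0],w[1])-a","rr=np.hypot(w[0],w[1]);j1=np.arctan2(w[1],w[0])-np.arcsin(o/rr);r=np.sqrt(rr*rr-o*o)-a")
s=s.replace("cc=(q*q-L1*L1-Le*Le)/(2*L1*Le)\n    if abs(cc)>1: return None","cc=min(1,(q*q-L1*L1-Le*Le)/(2*L1*Le))\n    if cc<-1: return None")
open('k.py','w').write(s)
E
python3 - <<'E'
from k import *
print(par.round(4),np.abs(np.array(A)@par-b).max())
for j,p,t in rec[4:]: print(np.round(ik(p,np.array(t)),1))
for t in(30,35,40,45,50,55,60):
  for az in(-40,-20,-5,10,20,30,40):
    tz=tzof(t,az)
    print(t,az,[None if q is None else [int(v) for v in q[1:].round()] for q in(ik(onbed([bx,-.015,.11]),tz) for bx in(.045,-.01))])
E
```

```text
[-6.000e-04  3.184e-01  5.505e-01  6.048e-01  4.170e-02  2.685e-01
  2.320e-02] 0.0007062431642955169
[-13.5   6.2  97.2 -28.   61.9]
[ 30.2  58.6  17.4 -31.  107.1]
[ 31.3  70.6   0.5 -31.8 104.2]
[ 32.7  74.7   0.1 -31.3  88. ]
[ 35.8  76.6  -0.3 -32.1  78.8]
30 -40 [[17, 125, -54, 23], [13, 131, -58, 22]]
30 -20 [[15, 127, -40, 10], [11, 133, -46, 9]]
30 -5 [[15, 128, 22, 8], [11, 134, 31, 7]]
30 10 [[16, 127, 52, 16], [11, 133, 57, 15]]
30 20 [[17, 126, 54, 22], [12, 132, 58, 22]]
30 30 [[18, 124, 53, 28], [14, 130, 56, 28]]
30 40 [[19, 122, 51, 34], [15, 128, 53, 34]]
35 -40 [[17, 126, -71, 23], [13, 132, -75, 23]]
35 -20 [[16, 129, -84, 8], [11, 135, -96, 8]]
35 -5 [[15, 130, 89, 3], [11, 136, 111, 4]]
35 10 [[16, 129, 78, 15], [12, 135, 84, 15]]
35 20 [[17, 127, 72, 22], [13, 133, 76, 23]]
35 30 [[18, 125, 66, 29], [14, 131, 69, 29]]
35 40 [[20, 123, 61, 36], [16, 129, 62, 36]]
40 -40 [[18, 128, -87, 25], [14, 134, -90, 25]]
40 -20 [[16, 131, -124, 11], [12, 137, -132, 12]]
40 -5 [[16, 132, 151, 8], [12, 138, 153, 10]]
40 10 [[16, 131, 103, 17], [12, 137, 106, 19]]
40 20 [[17,
[... 750 characters left out ...]
, 126, 83, 46], [20, 131, 83, 47]]
55 -40 [[23, 131, -115, 40], [20, 137, -116, 41]]
55 -20 [[20, 136, -155, 33], [17, 142, -156, 35]]
55 -5 [[20, 137, 169, 32], [17, 142, 168, 35]]
55 10 [[21, 135, 135, 36], [18, 141, 135, 38]]
55 20 [[22, 133, 117, 40], [19, 138, 116, 42]]
55 30 [[24, 130, 101, 45], [21, 135, 101, 46]]
55 40 [[25, 126, 88, 50], [23, 131, 88, 51]]
60 -40 [[25, 132, -119, 46], [23, 137, -120, 48]]
60 -20 [[23, 137, -157, 41], [20, 142, -159, 44]]
60 -5 [[22, 138, 170, 40], [20, 143, 169, 44]]
60 10 [[23, 136, 139, 43], [21, 141, 138, 46]]
60 20 [[24, 133, 121, 46], [22, 139, 120, 49]]
60 30 [[26, 130, 106, 50], [23, 136, 105, 52]]
60 40 [[28, 126, 93, 55], [25, 132, 91, 56]]
```

The model fits to 0.7 mm. A lean of about 55° at azimuth -5 to +10°, with J4 around 130 to 170, is feasible. I'll keep pulling outward here while I plan the transit.

jog_arm(steps=[[-1,[1000,-400,250],0]])

```text
time_s: 9.93
ee_pos: [1.0718, 0.6389, 0.3409]
tool_rot: [148.2, -27.7, 37.3]
wrist_force: [0.1, -0.3, 0.3]
finger_gap: 0.0005
finger_force: 0.0
```

jog_arm(steps=[[-1,[1000,-400,250],0]])

```text
time_s: 10.02
ee_pos: [1.0728, 0.6487, 0.3367]
tool_rot: [148.0, -28.8, 38.1]
wrist_force: [-0.3, -0.1, 0.2]
finger_gap: 0.0003
finger_force: 0.0
```

jog_arm(steps=[[-1,[1000,-400,250],0]])

```text
time_s: 10.1
ee_pos: [1.0733, 0.6587, 0.3335]
tool_rot: [147.9, -29.9, 38.8]
wrist_force: [0.1, 0.4, 0.1]
finger_gap: 0.0002
finger_force: 0.0
```

jog_arm(steps=[[-1,[1000,-400,250],0]])

```text
time_s: 10.18
ee_pos: [1.0733, 0.6689, 0.3318]
tool_rot: [147.7, -30.9, 39.7]
wrist_force: [0.3, 0.1, 0.6]
finger_gap: 0.0007
finger_force: 0.0
```

jog_arm(steps=[[-1,[1000,-400,250],0]])

```text
time_s: 10.27
ee_pos: [1.0728, 0.6792, 0.3313]
tool_rot: [147.5, -32.1, 40.5]
wrist_force: [0.3, 0.2, 0.7]
finger_gap: 0.0002
finger_force: 0.0
```

jog_arm(steps=[[-1,[1000,-400,250],0]])

```text
time_s: 10.35
ee_pos: [1.0719, 0.6897, 0.3318]
tool_rot: [147.3, -33.1, 41.3]
wrist_force: [-0.2, 0.2, 0.5]
finger_gap: 0.0002
finger_force: 0.0
```

jog_arm(steps=[[-1,[1000,-400,250],0]])

```text
time_s: 10.43
ee_pos: [1.0705, 0.7002, 0.3332]
tool_rot: [147.1, -34.2, 42.1]
wrist_force: [0.1, -1.1, -0.5]
finger_gap: 0.0007
finger_force: 0.0
```

jog_arm(steps=[[-1,[1000,-400,250],0]])

```text
time_s: 10.52
ee_pos: [1.0688, 0.7108, 0.3353]
tool_rot: [146.9, -35.3, 43.0]
wrist_force: [-0.0, -0.0, 0.0]
finger_gap: 0.0005
finger_force: 0.0
```

jog_arm(steps=[[-1,[1000,-400,250],0]])

```text
time_s: 10.6
ee_pos: [1.0666, 0.7214, 0.3381]
tool_rot: [146.6, -36.4, 43.8]
wrist_force: [-0.2, 0.6, 0.3]
finger_gap: 0.0005
finger_force: 0.0
```

jog_arm(steps=[[-1,[1000,-400,250],0]])

```text
time_s: 10.68
ee_pos: [1.064, 0.732, 0.3414]
tool_rot: [146.4, -37.4, 44.7]
wrist_force: [-0.3, 1.1, 0.3]
finger_gap: 0.0006
finger_force: 0.0
```

```bash
cat >> k.py <<'E'
def j6of(q,R):
    r=Ro.from_euler('ZYZY',[q[0],q[1]+q[2],q[3],q[4]],degrees=True).as_matrix().T@R
    return (np.degrees(np.arctan2(r[1,0],r[0,0]))-90+180)%360-180
E
python3 - <<'E'
from k import *
say((1.85,1.2,.45)); p,R,s=tool();q=ik(p,R[:,2]);print(q.round(1),j6of(q,R))
E
```

```text
pos [1.064  0.732  0.3414] rot [146.4 -37.4  44.7] J [ 3.950e+01  7.790e+01  1.000e-01 -3.350e+01  6.620e+01  1.002e+02] t 10.6833
toolz [ 0.749 -0.037 -0.662] tooly [ 0.347 -0.829  0.44 ] toolx [0.565 0.559 0.607]
(1.85, 1.2, 0.45) ->shift mm [771. -67. 499.]Traceback (most recent call last):
  File "<stdin>", line 2, in <module>
  File "k.py", line 25, in j6of
    r=Ro.from_euler('ZYZY',[q[0],q[1]+q[2],q[3],q[4]],degrees=True).as_matrix().T@R
      ~~~~~~~~~~~~~^^^^^^^^^^^^^^^^^^^^^^^^^^^^^^^^^^^^^^^^^^^^^^^^
  File "scipy/spatial/transform/_rotation.pyx", line 1413, in scipy.spatial.transform._rotation.Rotation.from_euler
ValueError: Expected axis specification to be a non-empty string of upto 3 characters, got ZYZY
```

```bash
python3 - <<'E'
s=open('k.py').read()
s=s.replace("Ro.from_euler('ZYZY',[q[0],q[1]+q[2],q[3],q[4]],degrees=True)","(Ro.from_euler('ZYZ',[q[0],q[1]+q[2],q[3]],degrees=True)*Ro.from_euler('y',q[4],degrees=True))")
s+='''
def path(R,*W):
    for u,v in zip(W,W[1:]):
        for k in np.linspace(0,1,5)[1:]:
            p=np.array(u)+k*(np.array(v)-u);q=ik(p,R[:,2]);print(p.round(3),None if q is None else q.round().astype(int),round(j6of(q,R)))
'''
open('k.py','w').write(s)
E
python3 - <<'E'
from k import *
p,R,s=tool();q=ik(p,R[:,2]);print(q.round(1),j6of(q,R))
R2=R@Ro.from_euler('z',.627).as_matrix()
print('R2',R2.round(3))
path(R2,p,(.85,.3,.45),(.75,-.55,.45),(.58,-.5,.25),(.48,-.38,.16),(.48,-.08,.16),(.6,-.08,.13))
E
```

```text
[ 39.5  78.   -0.1 -33.5  66.3] 100.17923820226008
R2 [[ 0.661 -0.05   0.749]
 [-0.034 -0.999 -0.037]
 [ 0.75  -0.    -0.662]]
[1.011 0.624 0.369] [ 37  52  45 -39  49] 147
[0.957 0.516 0.396] [ 33  38  65 -41  42] 149
[0.904 0.408 0.423] [ 29  27  79 -41  37] 147
[0.85 0.3  0.45] [ 24  16  91 -38  33] 141
[0.825 0.087 0.45 ] [  7   8 101 -18  24] 113
[ 0.8   -0.125  0.45 ] [-13   5 104  19  24] 66
[ 0.775 -0.338  0.45 ] [-32  11  98  41  34] 34
[ 0.75 -0.55  0.45] [-46  21  84  46  45] 21
[ 0.708 -0.538  0.4  ] [-48  19  92  51  43] 14
[ 0.665 -0.525  0.35 ] [-50  18  99  57  41] 5
[ 0.622 -0.512  0.3  ] [-52  18 105  63  40] -4
[ 0.58 -0.5   0.25] [-54  19 110  69  39] -14
[ 0.555 -0.47   0.228] [-55  17 115  73  38] -19
[ 0.53  -0.44   0.205] [-55  16 120  78  37] -25
[ 0.505 -0.41   0.182] [-55  15 125  83  37] -32
[ 0.48 -0.38  0.16] [-56  15 129  88  37] -38
[ 0.48  -0.305  0.16 ] [-50  10 135  95  33] -41
[ 0.48 -0.23  0.16] [-42   6 141 104  29] -45
[ 0.48  -0.155  0.16 ] [-32   2 145 118  24] -50
[ 0.48 -0.08  0.16] [-19  -1 148 141  19] -63
[ 0.51  -0.08   0.152] [-17   4 145 146  19] -67
[ 0.54  -0.08   0.145] [-16   8 142 151  20] -70
[ 0.57  -0.08   0.138] [-14  11 139 154  20] -73
[ 0.6  -0.08  0.13] [-13  14 135 156  19] -74
```

jog_arm(steps=[[-1,[-296,332,-216],0],[-1,[-296,332,-216],0],[-1,[-296,332,-216],0],[-1,[-296,332,-216],0],[-1,[-296,332,-216],0]])

```text
time_s: 11.1
ee_pos: [1.0232, 0.6369, 0.37]
tool_rot: [146.4, -37.4, 44.7]
wrist_force: [1.6, 1.1, 0.5]
finger_gap: 0.0001
finger_force: 0.0
```

jog_arm(steps=[[-1,[-180,200,-130],0],[-1,[-180,200,-130],0],[-1,[-180,200,-130],0],[-1,[-180,200,-130],0],[-1,[-180,200,-130],0]])

```text
time_s: 11.52
ee_pos: [0.9331, 0.4545, 0.4166]
tool_rot: [146.4, -37.4, 44.7]
wrist_force: [1.0, -0.4, 0.9]
finger_gap: 0.0002
finger_force: 0.0
```

jog_arm(steps=[[-1,[-532,670,-44],0],[-1,[-532,670,-44],0],[-1,[-532,670,-44],0],[-1,[-532,670,-44],0],[-1,[-532,670,-44],0]])

```text
time_s: 11.93
ee_pos: [0.9091, 0.2476, 0.4167]
tool_rot: [146.3, -37.4, 44.7]
wrist_force: [0.9, 0.1, -0.4]
finger_gap: 0.0006
finger_force: 0.0
```

jog_arm(steps=[[-1,[-532,670,-44],0],[-1,[-532,670,-44],0],[-1,[-532,670,-44],0],[-1,[-532,670,-44],0],[-1,[-532,670,-44],0]])

```text
time_s: 12.35
ee_pos: [0.8844, 0.0405, 0.4173]
tool_rot: [146.3, -37.4, 44.7]
wrist_force: [0.4, -0.0, 0.0]
finger_gap: 0.0008
finger_force: 0.0
```

jog_arm(steps=[[-1,[-532,670,-44],0],[-1,[-532,670,-44],0],[-1,[-532,670,-44],0],[-1,[-532,670,-44],0],[-1,[-532,670,-44],0]])

```text
time_s: 12.77
ee_pos: [0.8597, -0.1665, 0.4178]
tool_rot: [146.2, -37.4, 44.7]
wrist_force: [-0.0, 1.7, -0.5]
finger_gap: 0.0002
finger_force: 0.0
```

jog_arm(steps=[[-1,[-532,670,-44],0.627],[-1,[-532,670,-44],0.627],[-1,[-532,670,-44],0.627],[-1,[-532,670,-44],0.627],[-1,[-532,670,-44],0.627]])

```text
time_s: 13.18
ee_pos: [0.8347, -0.3735, 0.4179]
tool_rot: [-179.9, -48.6, -3.2]
wrist_force: [1.0, 1.2, 0.0]
finger_gap: 0.0007
finger_force: 0.0
```

```bash
python3 -c "
from k import *
say((.58,-.5,.25))"
```

```text
pos [ 0.8347 -0.3735  0.4179] rot [-179.9  -48.6   -3.2] J [-31.6  18.6  91.3  42.1  32.4  33. ] t 13.1833
toolz [ 0.749 -0.04  -0.661] tooly [-0.055 -0.998 -0.001] toolx [ 0.66  -0.037  0.75 ]
(0.58, -0.5, 0.25) ->shift mm [-289.  140.  -75.]
```

jog_arm(steps=[[-1,[-289,140,-75],0],[-1,[-289,140,-75],0],[-1,[-289,140,-75],0],[-1,[-289,140,-75],0],[-1,[-289,140,-75],0]])

```text
time_s: 13.6
ee_pos: [0.673, -0.4529, 0.3117]
tool_rot: [179.7, -48.6, -2.7]
wrist_force: [0.3, -0.5, -0.2]
finger_gap: 0.0003
finger_force: 0.0
```

jog_arm(steps=[[-1,[-114,55,-30],0],[-1,[-114,55,-30],0],[-1,[-114,55,-30],0],[-1,[-114,55,-30],0],[-1,[-114,55,-30],0]])

```text
time_s: 14.02
ee_pos: [0.572, -0.5035, 0.2452]
tool_rot: [179.9, -48.4, -3.0]
wrist_force: [-0.2, 0.1, 0.5]
finger_gap: 0.0005
finger_force: 0.0
```

jog_arm(steps=[[-1,[-138,-114,-20],0],[-1,[-138,-114,-20],0],[-1,[-138,-114,-20],0],[-1,[-138,-114,-20],0],[-1,[-138,-114,-20],0]])

```text
time_s: 14.43
ee_pos: [0.4712, -0.3788, 0.1536]
tool_rot: [180.0, -48.4, -2.8]
wrist_force: [-0.8, 0.3, -0.0]
finger_gap: 0.0008
finger_force: 0.0
```

```bash
python3 -c "
from k import *
say((.48,-.08,.16),(.47,-.2,.16))
p,R,s=tool();path(R,p,(.48,-.2,.16),(.48,-.075,.16))"
```

```text
pos [ 0.4712 -0.3788  0.1536] rot [180.  -48.4  -2.8] J [-56.7  15.1 129.8  87.9  37.1 -39.7] t 14.4333
toolz [ 0.746 -0.037 -0.664] tooly [-0.049 -0.999  0.   ] toolx [ 0.664 -0.032  0.747]
(0.48, -0.08, 0.16) ->shift mm [   1. -299.   -9.]
(0.47, -0.2, 0.16) ->shift mm [  -2. -179.  -12.]
[ 0.473 -0.334  0.155] [-53  12 133  92  35] -41
[ 0.476 -0.289  0.157] [-49   9 137  97  33] -42
[ 0.478 -0.245  0.158] [-44   7 140 102  30] -44
[ 0.48 -0.2   0.16] [-38   4 142 109  27] -46
[ 0.48  -0.169  0.16 ] [-34   3 144 115  25] -48
[ 0.48  -0.138  0.16 ] [-29   1 146 122  23] -52
[ 0.48  -0.106  0.16 ] [-24   0 147 131  20] -57
[ 0.48  -0.075  0.16 ] [-18  -1 148 142  18] -63
```

jog_arm(steps=[[-1,[5,-40,2],0],[-1,[5,-80,2],0],[-1,[8,-120,4],0],[-1,[8,-150,5],0],[-1,[8,-180,5],0]])

```text
time_s: 14.85
ee_pos: [0.4926, -0.2023, 0.1594]
tool_rot: [179.7, -48.6, -2.6]
wrist_force: [1.1, -1.2, 0.9]
finger_gap: 0.0001
finger_force: 0.0
```

jog_arm(steps=[[-1,[2,-30,0],0],[-1,[4,-60,0],0],[-1,[6,-90,0],0],[-1,[6,-120,1],0],[-1,[6,-120,1],0]])

```text
time_s: 15.27
ee_pos: [0.5033, -0.0799, 0.163]
tool_rot: [180.0, -48.7, -2.7]
wrist_force: [-1.0, 0.7, -0.0]
finger_gap: 0.0007
finger_force: 0.0
```

```bash
python3 - <<'E'
from k import *
say()
p,R,s=tool();path(R,p,onbed([.045,-.015,.13]),onbed([.045,-.015,.11]),onbed([-.02,-.015,.11]))
S=cap('scene');T=cap('top')
im=np.zeros((600,800,3),'uint8')
a=cv2.resize(S['pixels'][150:330,180:360,::-1],(400,400));b=cv2.resize(T['pixels'][150:330,220:400,::-1],(400,400));im[:400,:400]=a;im[:400,400:]=b
cv2.imwrite('pics/m1.png',im[:400])
E
```

```text
pos [ 0.5033 -0.0799  0.163 ] rot [180.  -48.7  -2.7] J [-17.4   1.4 145.5 142.4  18.1 -63.7] t 15.2667
toolz [ 0.75  -0.036 -0.661] tooly [-0.048 -0.999  0.   ] toolx [ 0.66  -0.031  0.751]
[ 0.529 -0.079  0.155] [-16   5 143 147  19] -68
[ 0.554 -0.079  0.147] [-15   9 140 151  19] -71
[ 0.58  -0.078  0.138] [-14  12 138 154  19] -73
[ 0.605 -0.078  0.13 ] [-13  15 135 157  19] -75
[ 0.605 -0.078  0.125] [-13  15 135 157  20] -75
[ 0.605 -0.078  0.12 ] [-13  16 135 158  21] -76
[ 0.605 -0.078  0.115] [-13  17 135 159  21] -77
[ 0.605 -0.078  0.11 ] [-13  18 135 159  22] -78
[ 0.589 -0.077  0.11 ] [-13  17 137 159  23] -78
[ 0.572 -0.076  0.11 ] [-14  16 138 159  23] -78
[ 0.556 -0.075  0.11 ] [-14  15 140 159  24] -78
[ 0.54  -0.074  0.11 ] [-15  13 142 159  25] -78
```

View pics/m1.png

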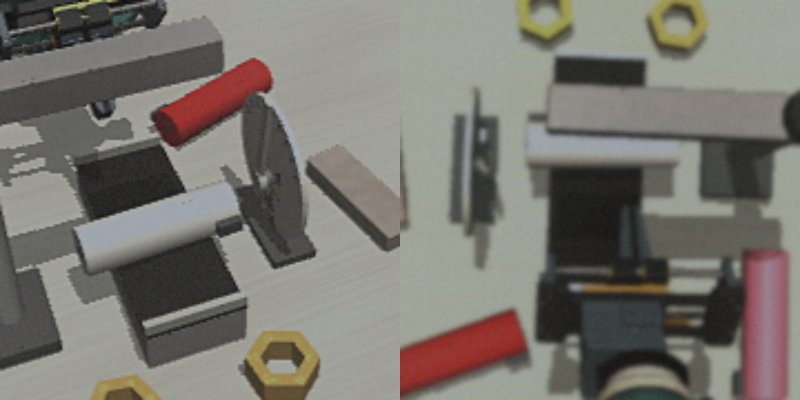

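The top crop shows the leaned gripper over the near part of the bed, with its fingers at about (632,230). Nothing has been moved. Now I'll locate the bar and work out the pre-contact shift.

```bash
python3 - <<'E'
from k import *
S=cap('scene');T=cap('top')
s=lambda u,v:(195+u/4,180+v/4);t=lambda u,v:(235+u/4.5,165+v/4.5)
print('right end', tobed(plane(S,*s(88,330),.075))*1000)
print('key face centre', onY(S,*s(358,286),.065)*1000)
# top: near silhouette of bar at mid, from top camera; bar axis distance to that ray should be 25
for c,p in((T,t(330,270)),(S,s(225,228)),(S,s(225,338))):
    o,d=ray(c,*p);o=tobed(o);d=RB.T@d;n=np.array([d[2],-d[0]])/np.hypot(d[0],d[2])  # in x,z
    # solve x with |(x-ox)*n0+(.075-oz)*n1|=25
    k=(.075-o[2])*n[1];xs=[(sg*.025-k)/n[0]+o[0] for sg in(1,-1)];print('x cands',np.array(xs)*1000)
say(onbed([.051,-.005,.140]),onbed([.051,-.005,.115]))
print(tobed(tool()[0]))
E
```

```text
right end [ 29.43229597 -78.1463958   75.        ]
key face centre [60.07307356 65.         83.21404066]
x cands [-26.53704717  23.67762699]
x cands [-54.25251279  17.31922383]
x cands [28.46582401 95.62769359]
pos [ 0.503  -0.0846  0.1625] rot [179.7 -48.6  -2.6] J [-18.1   1.5 145.4 141.4  18.3 -63.2] t 15.4667
toolz [ 0.749 -0.039 -0.661] tooly [-0.049 -0.999  0.003] toolx [ 0.661 -0.03   0.75 ]
[ 0.61155651 -0.06836898  0.14      ] ->shift mm [ 54. -22.  95.]
[ 0.61155651 -0.06836898  0.115     ] ->shift mm [ 36. -22. 112.]
[-0.05620748 -0.02840592  0.16245583]
```

jog_arm(steps=[[-1,[20,-10,30],0],[-1,[30,-18,55],0],[-1,[40,-22,80],0],[-1,[45,-22,98],0],[-1,[45,-22,98],0]])

```text
time_s: 15.88
ee_pos: [0.6093, -0.0692, 0.1297]
tool_rot: [179.8, -48.6, -2.8]
wrist_force: [-0.8, 0.6, 0.0]
finger_gap: 0.0006
finger_force: 0.0
```

jog_arm(steps=[[-1,[-4,0,4],0],[-1,[-4,0,4],0]])

```text
time_s: 16.05
ee_pos: [0.6057, -0.0688, 0.1237]
tool_rot: [179.8, -48.4, -2.8]
wrist_force: [-0.2, 0.1, -0.8]
finger_gap: 0.0004
finger_force: 0.0
```

```bash
python3 - <<'E'
from k import *
say(onbed([.049,-.005,.110]))
print(tobed(tool()[0]))
E
```

```text
pos [ 0.6057 -0.0688  0.1237] rot [179.8 -48.4  -2.8] J [-11.4  15.6 135.  161.3  19.7 -78. ] t 16.05
toolz [ 0.747 -0.04  -0.663] tooly [-0.052 -0.999  0.002] toolx [ 0.663 -0.033  0.748]
[ 0.6095609  -0.06823643  0.11      ] ->shift mm [-8. -1. 12.]
[ 0.04523045 -0.00576545  0.12374222]
```

jog_arm(steps=[[-1,[-1.5,0,1.3],0],[-1,[-3,0,2.6],0],[-1,[-4.5,0,4],0],[-1,[-6,0,5.3],0],[-1,[-6,0,5.3],0]])

```text
time_s: 16.47
ee_pos: [0.6064, -0.0679, 0.1165]
tool_rot: [179.8, -48.5, -2.7]
wrist_force: [0.3, -0.1, -0.8]
finger_gap: 0.0005
finger_force: 0.0
```

jog_arm(steps=[[-1,[-1.5,0,1.3],0],[-1,[-1.5,0,1.3],0]])

```text
time_s: 16.63
ee_pos: [0.6065, -0.0678, 0.1145]
tool_rot: [179.8, -48.5, -2.7]
wrist_force: [-0.6, -0.0, -0.3]
finger_gap: 0.0007
finger_force: 0.0
```

jog_arm(steps=[[-1,[-0.75,0,0.7],0],[-1,[-0.75,0,0.7],0]])

```text
time_s: 16.8
ee_pos: [0.6066, -0.0678, 0.1135]
tool_rot: [179.8, -48.5, -2.7]
wrist_force: [-0.1, 0.4, -0.2]
finger_gap: 0.0008
finger_force: 0.0
```

jog_arm(steps=[[-1,[-0.75,0,0.7],0],[-1,[-0.75,0,0.7],0]])

```text
time_s: 16.97
ee_pos: [0.6066, -0.0678, 0.1125]
tool_rot: [179.8, -48.5, -2.7]
wrist_force: [0.7, -0.1, 0.6]
finger_gap: 0.0001
finger_force: 0.0
```

jog_arm(steps=[[-1,[-0.75,0,0.7],0],[-1,[-0.75,0,0.7],0]])

```text
time_s: 17.13
ee_pos: [0.6067, -0.0678, 0.1115]
tool_rot: [179.8, -48.5, -2.7]
wrist_force: [-1.2, 0.1, 0.6]
finger_gap: 0.0007
finger_force: 0.0
```

jog_arm(steps=[[-1,[-0.75,0,0.7],0],[-1,[-0.75,0,0.7],0]])

```text
time_s: 17.3
ee_pos: [0.607, -0.0679, 0.1108]
tool_rot: [179.8, -48.6, -2.7]
wrist_force: [0.6, -0.2, 2.7]
finger_gap: 0.0006
finger_force: 1.1
```

jog_arm(steps=[[-1,[-0.4,0,0.3],0],[-1,[-0.4,0,0.3],0]])

```text
time_s: 17.47
ee_pos: [0.6072, -0.0679, 0.1105]
tool_rot: [179.8, -48.6, -2.7]
wrist_force: [1.7, 1.4, 3.8]
finger_gap: 0.0003
finger_force: 2.2
```

jog_arm(steps=[[-1,[-0.4,0,0.3],0],[-1,[-0.4,0,0.3],0]])

```text
time_s: 17.63
ee_pos: [0.6074, -0.0679, 0.1103]
tool_rot: [179.8, -48.6, -2.7]
wrist_force: [1.7, 0.3, 6.6]
finger_gap: 0.0006
finger_force: 3.3
```

Contact came at z = 0.1108, as predicted, with about 6 N of press. First rolling stroke, following the bar's surface:

jog_arm(steps=[[-1,[-2.9,-0.1,-4.0],0],[-1,[-6.0,-0.1,-7.9],0],[-1,[-9.5,-0.2,-12.1],0],[-1,[-12.6,-0.3,-15.4],0],[-1,[-12.6,-0.3,-15.4],0]])

```text
time_s: 18.05
ee_pos: [0.5874, -0.0671, 0.1116]
tool_rot: [179.8, -48.7, -2.8]
wrist_force: [0.1, -5.5, 11.4]
finger_gap: 0.0007
finger_force: 5.7
```

```bash
python3 - <<'E'
from k import *
say();print(tobed(tool()[0]),tool()[2]['wrist_force'])
S=cap('scene');T=cap('top')
a=cv2.resize(S['pixels'][180:320,195:345,::-1],(428,400),interpolation=cv2.INTER_CUBIC);b=cv2.resize(T['pixels'][175:295,240:350,::-1],(367,400),interpolation=cv2.INTER_CUBIC)
cv2.imwrite('pics/m2.png',np.hstack([a,b]))
E
```

```text
pos [ 0.5874 -0.0671  0.1116] rot [179.8 -48.7  -2.8] J [-11.7  16.3 137.  162.8  22.5 -80. ] t 18.05
toolz [ 0.75 -0.04 -0.66] tooly [-0.052 -0.999  0.002] toolx [ 0.659 -0.032  0.751]
[ 0.02683928 -0.00528398  0.11160914] [ 0.11509376 -5.54164072 11.39455347]
```

View pics/m2.png

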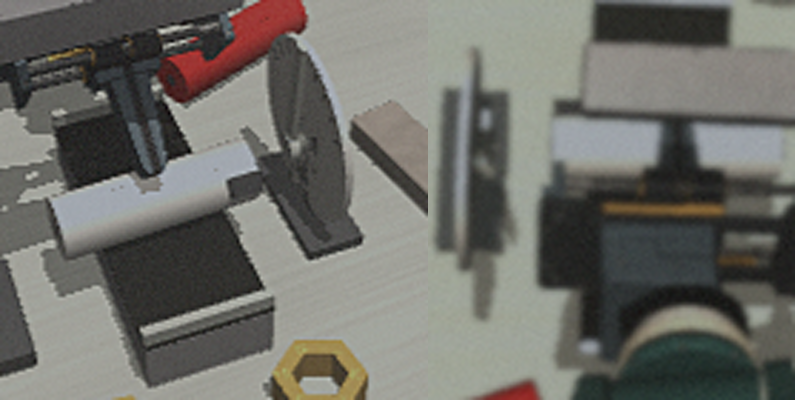

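The stroke rolled the bar without slip: it moved about 10 mm and the key rose to about (243,185) in the left panel. The protractor is untouched. Continuing the stroke.

jog_arm(steps=[[-1,[-3.4,-0.1,-3.6],0],[-1,[-7.0,-0.1,-7.0],0],[-1,[-10.8,-0.2,-10.2],0],[-1,[-14.7,-0.3,-13.2],0],[-1,[-14.7,-0.3,-13.2],0]])

```text
time_s: 18.57
ee_pos: [0.5683, -0.0661, 0.1098]
tool_rot: [179.8, -48.8, -2.9]
wrist_force: [-4.0, -8.9, 19.5]
finger_gap: 0.0001
finger_force: 9.7
```

```bash
python3 - <<'E'
from k import *
say();print(tobed(tool()[0]),tool()[2]['wrist_force'])
E
```

```text
pos [ 0.5683 -0.0661  0.1098] rot [179.8 -48.8  -2.9] J [-12.2  15.4 139.  162.9  23.7 -80.4] t 18.5667
toolz [ 0.751 -0.041 -0.659] tooly [-0.052 -0.999  0.002] toolx [ 0.658 -0.033  0.752]
[ 0.00771648 -0.00559558  0.10981547] [-4.0042731 -8.9144879 19.4780805]
```

jog_arm(steps=[[-1,[5.5,0,-5],0],[-1,[11.3,0,-9.9],0],[-1,[24,0,4.4],0],[-1,[24,0,4.4],0]])

```text
time_s: 18.9
ee_pos: [0.5888, -0.0665, 0.1247]
tool_rot: [179.8, -48.6, -2.7]
wrist_force: [0.8, 0.3, 0.6]
finger_gap: 0.0007
finger_force: 0.0
```

```bash
python3 - <<'E'
from k import *
say();print(tobed(tool()[0]),tool()[2]['wrist_force'])
S=cap('scene');T=cap('top')
cv2.imwrite('pics/m3.png',cv2.resize(S['pixels'][185:275,200:320,::-1],(800,600),interpolation=cv2.INTER_CUBIC))
E
```

```text
pos [ 0.5888 -0.0665  0.1247] rot [179.8 -48.6  -2.7] J [-11.6  14.4 136.9 161.4  20.6 -78.4] t 18.9
toolz [ 0.75  -0.04  -0.661] tooly [-0.051 -0.999  0.003] toolx [ 0.66  -0.031  0.751]
[ 0.0281956  -0.00464465  0.12471284] [0.82641088 0.34830975 0.64313637]
```

View pics/m3.png

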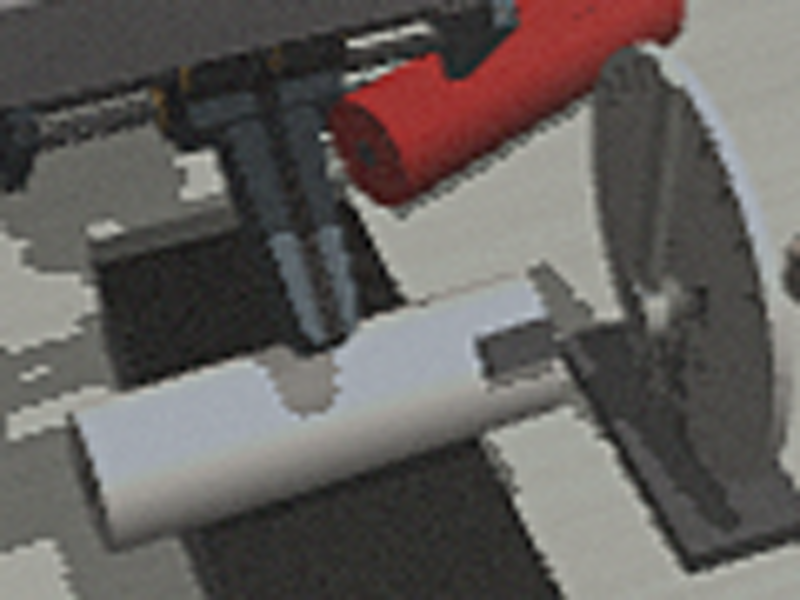

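The key's outer face is centred at about (520,352) in the crop, and the bar's right end at about (90,478). Nothing else has moved. I'll compute the angle.

```bash
python3 - <<'E'
from k import *
S=cap('scene');s=lambda u,v:(200+u*.15,185+v*.15)
e=tobed(plane(S,*s(90,478),.075))*1000;print('right end',e)
for y in(.062,.065,.068):
  k=onY(S,*s(520,352),y)*1000;print('key',k,'elev if |r|=33:',np.arcsin((k[2]-75)/33),'axis x then',k[0]-33*np.cos(np.arcsin((k[2]-75)/33)))
print('edge pts on bar: top silhouettes')
for p in((300,350),(330,478)):
    o,d=ray(S,*s(*p));o=tobed(o);d=RB.T@d;n=np.array([d[2],-d[0]])/np.hypot(d[0],d[2]);k=(.075-o[2])*n[1];print([1000*((sg*.025-k)/n[0]+o[0]) for sg in(1,-1)])
E
```

```text
right end [  9.98508396 -80.84686291  75.        ]
key [29.54845017 62.         98.15681618] elev if |r|=33: 0.7778112199036231 axis x then 6.037561961845466
key [21.74406743 65.         90.22797808] elev if |r|=33: 0.4796332975000283 axis x then -7.5323511275435955
key [13.93968469 68.         82.29913998] elev if |r|=33: 0.22303048605244222 axis x then -18.24295901138001
edge pts on bar: top silhouettes
[np.float64(-58.10141497867638), np.float64(13.682480852537648)]
[np.float64(4.797878398406508), np.float64(73.1908228121655)]
```

Both estimates agree: the bar has rolled about 0.79 rad, so about 0.65 rad remains. Descending for the second stroke.

jog_arm(steps=[[-1,[-3,0,2.6],0],[-1,[-6,0,5.3],0],[-1,[-9,0,7.9],0],[-1,[-9,0,7.9],0]])

```text
time_s: 19.38
ee_pos: [0.5867, -0.0662, 0.1109]
tool_rot: [179.8, -48.6, -2.8]
wrist_force: [1.9, 0.7, 5.0]
finger_gap: 0.0007
finger_force: 2.2
```

jog_arm(steps=[[-1,[-0.9,0,0.8],0],[-1,[-0.9,0,0.8],0]])

```text
time_s: 19.55
ee_pos: [0.5874, -0.0663, 0.1105]
tool_rot: [179.8, -48.7, -2.7]
wrist_force: [1.5, 1.6, 7.4]
finger_gap: 0.0007
finger_force: 3.9
```

jog_arm(steps=[[-1,[-0.75,0,0.7],0],[-1,[-0.75,0,0.7],0]])

```text
time_s: 19.72
ee_pos: [0.5881, -0.0663, 0.1103]
tool_rot: [179.8, -48.8, -2.7]
wrist_force: [2.3, 1.8, 10.8]
finger_gap: 0.0005
finger_force: 5.8
```

jog_arm(steps=[[-1,[-0.6,0,0.5],0],[-1,[-0.6,0,0.5],0]])

```text
time_s: 19.88
ee_pos: [0.5887, -0.0663, 0.11]
tool_rot: [179.8, -48.9, -2.7]
wrist_force: [3.6, 3.5, 14.7]
finger_gap: 0.0005
finger_force: 7.3
```

jog_arm(steps=[[-1,[-2.8,-0.1,-4.1],0],[-1,[-5.8,-0.1,-8.1],0],[-1,[-9.3,-0.2,-12.3],0],[-1,[-12.3,-0.3,-15.7],0],[-1,[-15.8,-0.3,-19.1],0]])

```text
time_s: 20.3
ee_pos: [0.5638, -0.0653, 0.1111]
tool_rot: [179.8, -48.9, -2.8]
wrist_force: [-0.3, -4.2, 17.9]
finger_gap: 0.0005
finger_force: 9.0
```

jog_arm(steps=[[-1,[-2.0,-0.1,-1.7],0],[-1,[-3.8,-0.1,-3.4],0],[-1,[-3.8,-0.1,-3.4],0]])

```text
time_s: 20.55
ee_pos: [0.5588, -0.065, 0.1106]
tool_rot: [179.8, -48.9, -2.8]
wrist_force: [-2.2, -5.6, 22.6]
finger_gap: 0.0003
finger_force: 11.2
```

jog_arm(steps=[[-1,[6,0,-5.5],0],[-1,[15,0,-13],0],[-1,[26,0,-23],0],[-1,[26,0,-23],0]])

```text
time_s: 20.88
ee_pos: [0.5571, -0.0644, 0.1448]
tool_rot: [179.8, -48.6, -2.7]
wrist_force: [0.8, 0.3, 0.2]
finger_gap: 0.0
finger_force: 0.0
```

```bash
python3 - <<'E'
from k import *
say();print(tobed(tool()[0]),tool()[2]['wrist_force'])
S=cap('scene');T=cap('top')
a=cv2.resize(S['pixels'][180:270,205:325,::-1],(480,360),interpolation=cv2.INTER_CUBIC);a=np.vstack([a,np.zeros((20,480,3),'uint8')])
b=cv2.resize(T['pixels'][185:265,240:300,::-1],(285,380),interpolation=cv2.INTER_CUBIC)
cv2.imwrite('pics/m4.png',np.hstack([a,b]))
E
```

```text
pos [ 0.5571 -0.0644  0.1448] rot [179.8 -48.6  -2.7] J [-12.3   8.9 140.3 157.9  18.7 -75.3] t 20.8833
toolz [ 0.749 -0.04  -0.661] tooly [-0.051 -0.999  0.003] toolx [ 0.66  -0.031  0.75 ]
[-0.00360304 -0.00462537  0.1448403 ] [0.77228676 0.2762638  0.1854721 ]
```

View pics/m4.png

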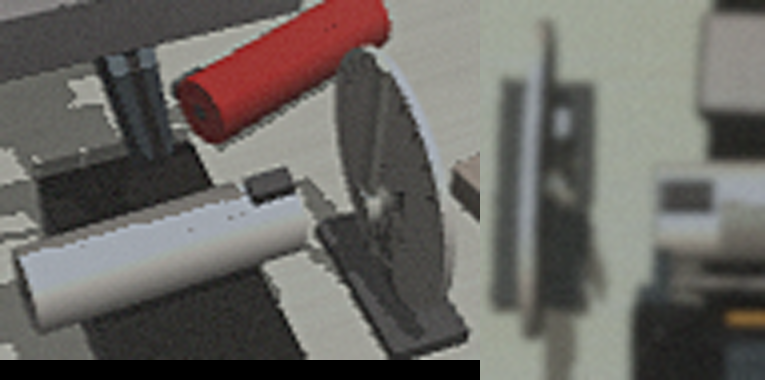

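In the right panel the key is at (687,195) on a bar spanning rows 165 to 250. The hand's tip is at (563,122). In the left panel the key points up, slightly away from the robot. Now the angles.

```bash
python3 - <<'E'
from k import *
S=cap('scene');T=cap('top')
g=cv2.cvtColor(T['pixels'],cv2.COLOR_RGB2GRAY).astype(int)
print(g[214:242,279:292:2].T)
# subpixel profile along columns
t=lambda u,v:(240+(u-480)/4.75,185+v/4.75);s=lambda u,v:(205+u/4,180+v/4)
kf=tobed(plane(T,*t(687,195),.107))*1000
def axisx(c,p):
    o,d=ray(c,*p);o=tobed(o);d=RB.T@d;n=np.array([d[2],-d[0]])/np.hypot(d[0],d[2]);k=(.075-o[2])*n[1];return [1000*((sg*.025-k)/n[0]+o[0]) for sg in(1,-1)]
print('key',kf,'far edge->axis',axisx(T,t(745,165)),'near',axisx(T,t(700,250)))
print('right end scene',tobed(plane(S,*s(30,290),.075))*1000)
tip=tobed(plane(T,*t(563,122),.189))*1000;print('tip',tip)
print('disc ends',[tobed(plane(T,*t(*p),.075))*1000 for p in((546,20),(533,338))])
E
```

```text
[[163 160 159 159 157 149 152 150 136 106  85  75  79  73  75  98 136 158
  161 159 152 143 123  96  73  67  68  67]
 [161 158 161 157 155 150 153 152 133  99  74  69  71  68  67  95 139 158
  161 159 156 142 130 109  87  77  77  84]
 [160 159 163 159 153 152 150 149 131 100  71  72  73  69  67  94 135 159
  165 160 156 143 131 115  93  77  82  87]
 [160 157 157 157 154 149 154 150 134  98  79  73  66  65  65  91 134 159
  159 161 155 142 128 112  94  78  79  86]
 [124 116 116 113 119 132 150 155 134 101  78  70  74  70  67  93 136 158
  161 159 155 143 130 112  95  70  55  53]
 [ 48  47  43  55  78 118 148 153 150 137 131 128 127 123 120 126 143 155
  153 152 149 134 122 107  89  67  48  35]
 [ 38  40  37  41  71 113 143 159 163 162 161 161 154 140 133 134 131 131
  124 124 115 106 100  89  78  63  41  36]]
key [ -9.26007356  59.87857948 107.        ] far edge->axis [np.float64(-15.450888845370505), np.float64(34.81686209028817)] near [np.float64(-58.36601011291474), np.float64(-8.27125304596342)]
right end scene [ -3.22621664 -79.71899458  75.        ]
tip [ 13.36901486 116.92789568 189.        ]
disc ends [array([ 77.92197427, 133.32168005,  75.        ]), array([-80.07848915, 131.89906341,  75.        ])]
```

Rough estimates of the key's angle from vertical range from 0.07 to 0.28 rad. I'll tighten this with edge fits of the bar before and after the roll.

```bash
cat > edge.py <<'E'
from k import *
from scipy.ndimage import gaussian_filter1d as gf
def edges(c,img,cols,r0,r1,side):
    g=img.mean(2);pts=[]
    for u in cols:
        p=gf(g[r0(u):r1(u),u],.8);d=np.diff(p)*side;i=int(d.argmax())
        if 0<i<len(d)-1:
            a,b,e=d[i-1:i+2];i=i+.5*(a-e)/(a-2*b+e)
        v=r0(u)+i+.5
        o,dd=ray(c,u,v);o=tobed(o);dd=RB.T@dd;n=np.array([dd[2],-dd[0]])/np.hypot(dd[0],dd[2]);k=(.075-o[2])*n[1]
        xs=[(sg*.025-k)/n[0]+o[0] for sg in(1,-1)]
        y=[o[1]+dd[1]*(((x-o[0])*dd[0]+(.075-o[2])*dd[2])/(dd[0]**2+dd[2]**2)) for x in xs]
        pts.append((*xs,*y,v))
    return np.array(pts)
def fit(c,img,mid,h=26):
    cols=range(228,266);m=lambda u:int(mid[1]+(u-mid[0])*mid[2])
    for nm,a,b,side,j in(('upper',lambda u:m(u)-h,m,1,1),('lower',m,lambda u:m(u)+h,-1,0)):
        P=edges(c,img,cols,a,b,side);x,y=P[:,j]*1000,P[:,2+j]*1000
        ok=np.ones(len(x),bool)
        for _ in range(4): f=np.polyfit(y[ok],x[ok],1);r=x-np.polyval(f,y);ok=abs(r)<max(2,2*np.median(abs(r)))
        print(nm,'x@y0',f[1].round(1),'x@y62',np.polyval(f,62).round(1),'yaw',-f[0].round(3),'n',ok.sum(),'sd',r[ok].std().round(2),'y',y.min().round(),y.max().round())
E
python3 - <<'E'
from edge import *
S=cap('scene');T=cap('top')
i0=cv2.imread('pics/scene0.png')[:,:,::-1]
# centre line: start right end (217,262)->left (285,243); now mid
print('start');fit(S,i0,(250,253,-.26),20)
print('now');fit(S,S['pixels'],(246,243,-.25),20)
a=S['pixels'].mean(2).astype(int);print(a[222:266,246]);print(i0.mean(2).astype(int)[228:280,246])
k,gap=tri(ray(S,272.5,225.75),ray(T,283.6,226.05));print('key tri',tobed(k)*1000,gap)
E
```

```text
start
upper x@y0 26.0 x@y62 23.0 yaw 0.049 n 36 sd 0.53 y -47.0 39.0
lower x@y0 23.7 x@y62 20.7 yaw 0.048 n 36 sd 0.51 y -58.0 26.0
now
upper x@y0 -6.2 x@y62 -0.2 yaw -0.097 n 36 sd 3.77 y -37.0 47.0
lower x@y0 -10.7 x@y62 -14.2 yaw 0.056 n 38 sd 0.52 y -50.0 39.0
[ 53  47  43  45  37  37  38  43  53 112 117 117 165 171 168 168 166 165
 167 165 163 164 160 155 148 140 128 120 105  90  76  53  34  38  52  40
  46  45  40  41  48  39  45  46]
[ 52  43  39  42  41  38  46  38  37  43  37  42  31  52 175 168 168 168
 168 168 171 168 170 168 167 170 165 164 164 160 149 143 132 123 112  94
  82  60  33  44  44  43  47  47  47  50  46  48  49  45  45  49]
key tri [ -8.22128453  61.5343754  102.30988225] 0.0037471017374151195
```

Edge fits before and after give a roll of about 1.39 rad, so the key is 0.14 to 0.18 rad from vertical. The protractor arm is at about 0.12, a difference of about 0.05 against the 0.17 allowed. The gripper hangs clear with no force on it, so I'll hand in.

```bash
python3 -c "
from bench import arm
print(arm.hand_in())"
```

```text
the job is handed in; nothing more can be done
None
```

The job is handed in, though no verdict came back: the arbor was rolled about 1.39 rad towards the robot and left lying still on the bed, its key within about 0.05 rad of the protractor arm by my measurements (0.17 allowed), with the gripper clear and no sign in the pictures that anything else moved.

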